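# Put the stacked jar lids back on their jars

### The arm

A 6-joint arm with a two-finger parallel gripper is mounted at the origin on a cart in front of the work surface, level with it; the furniture and walls round the work are solid. World frame = base frame: x ahead of the robot, y to its left, z up, the work surface at z = 0. Lengths are in mm, angles in rad, forces in N, time in s.
With the tool pointing down it reaches from about 400 to 925 mm from the base axis. Payload 3.4 kg.
Tool frame: the origin (TCP) lies between the finger pads; the fingertips stand ahead of it and the grasp point (between the pads) lies 8 mm behind it (robot.tcp_to_tips is the z of the fingertips in the tool frame, in mm); z points along the fingers, y is the direction in which the jaws open and shut (so a half turn about z gives the same grasp; the last joint's range is limited). The gripper opens to 85 mm and grips with 20 to 120 N. Pads are 22 mm wide; open, the fingers measure 114 mm over their backs; the gripper's body (76 mm by 85 mm) begins 54 mm behind the grasp point. The pads swing forward as they close: fully open they stand 13 mm farther back than shut.
Start: joints at [-1.317, 0.307, 1.506, -0, 1.328, -0.073], TCP at [184.559, -544.582, 242.305] pointing down, gripper open.
Joint ranges: [-3.12, 3.12], [-1.05, 2.28], [0.14, 2.33], [-1.42, 4.57], [0.1, 2.73], [-2.68, 2.68]. Speed limits (rad/s): [2.57, 2.57, 3.14, 3.14, 3.14, 3.14].

### API

Orientations are given as [roll, pitch, yaw] about the fixed x, y, z axes, in that order (R = Rz(yaw) Ry(pitch) Rx(roll)).
In Python, from workcell import status, snapshot, camera_model, order, find_in, robot gives the robot as it stands.
- The arm moves only by the tool arm_command, never from a script. Its argument "deltas" is one flat list of numbers, 7 for each row, row after row: the opening in per cent of the stroke, from 0 (shut) to 100 (fully open), then the shift along the tool's x, y, z in m, then the turn, a rotation vector about the tool's x, y, z in rad. In form: [gripper, dx, dy, dz, ax, ay, az, gripper, dx, dy, dz, ax, ay, az, ...]. A call has 1 to 8 rows; each row shifts and turns the pose as measured when the row begins, along the tool's axes as they then stand; what a row does not reach is not made up. A row lasts 1/10 s, in which the tool goes at most 50 mm and 8.59 degrees, less where a joint would pass 70% of its speed; a pose out of reach is approached as far as the arm can. A call is refused whole if a number of a shift passes 0.05 or a number of a turn 0.15, either way. A call with a gripper value outside its range is refused whole. The fingers move at their own pace and stop on an object; "grip_force" is the grip in N (left out, the last holds). Time passes only in rows, so rows that do not move let the fingers close. It gives the time, the measured TCP pose, the force and the opening at its end, in the units of the state.
- status.state(): the state, without advancing time (a new reading comes with each control period).
- snapshot(name): name is "scene" or "top"; returns the picture (400x640x3 uint8, blue, green, red); there is no depth.
- camera_model(name): a dict with "fx", "fy", "cx", "cy" (pixels), "dist" ([k1, k2, p1, p2, k3] as OpenCV has them; the pictures are not rectified), "R" (3x3) and "t" (3): a world point X has camera coordinates R X + t. Camera axes: x right, y down, z forward; pixel columns grow to the right and rows downward; lengths in mm; the calibration is good to about 2 mm. A picture is of the moment at which its call begins. camera_model takes no time and is no camera call.
- order.hand_in(): hands the job in, once; it reports no verdict.
Trained networks look in the newest picture that a camera, given by its name, has taken for a name from the list of things; names that differ only in an ending like _2 or _b are one class to them, and where a whole thing is asked for, a point or a joint stands for the part that bears it (a point fixed in the world has none). Each returns a list of dicts, best first, with "p" (0 to 1); they miss things now and then, are a little off and sometimes report something else, mostly with a low value. They report only what shows in the picture. A call takes as long as a camera call. They do not tell look-alikes from the thing itself.
- find_in(name, camera): "at" ([column, row] in pixels, amid what is visible of it).
The state is a dict: "t": time; "joint_pos": joint angles; "joint_vel": joint speeds; "effort": joint torques, N m; "tcp_pos": TCP position; "eef_rot": TCP orientation; "contact_force": force on the tool from outside, world axes, zero at the start; "torque": the same for the moment, N m; "opening": finger opening in mm.
Only numpy, scipy, OpenCV 4.12 (cv2) and the standard library are available. Lean on these libraries where they do the work, as an engineer would, in place of code of your own. Each camera call takes 0.05 s, during which the arm holds its last target.

### The job

The four wooden lids of the white storage jars were piled up after washing. Take the pile apart and put each lid level and fully down on the jar of its own size, smallest lid on the smallest jar and so on up to the largest. Leave the jars standing where they are, and do not disturb the mug and the tin nearby.

Things in the scene. Friction and masses are not known exactly. Their poses are not given: they have to be found in the camera images.
- lid_small: The smallest of four light-wood lids, top of the stack at the start. Round cap 60 mm across, 30 mm high: 7 mm top disc, hollow skirt below it 23 mm deep (50 mm inner diameter). Gripped from above by the round knob on its middle, 19 mm across, 20 mm high. Origin: on the axis at the skirt's lower edge, z up: disc top at 30 mm, knob top at 50 mm. In the stack lids lie 30 mm above each other, up to 4 mm off-centre.
- lid_medium: The second smallest of four light-wood lids, second from the top of the stack. Round cap 80 mm across, 30 mm high: 7 mm top disc, hollow skirt below it 23 mm deep (70 mm inner diameter). Gripped from above by the round knob on its middle, 19 mm across, 20 mm high. Origin: on the axis at the skirt's lower edge, z up: disc top at 30 mm, knob top at 50 mm. In the stack lids lie 30 mm above each other, up to 4 mm off-centre.
- lid_large: The second largest of four light-wood lids, third from the top of the stack. Round cap 100 mm across, 30 mm high: 7 mm top disc, hollow skirt below it 23 mm deep (90 mm inner diameter). Gripped from above by the round knob on its middle, 19 mm across, 20 mm high. Origin: on the axis at the skirt's lower edge, z up: disc top at 30 mm, knob top at 50 mm. In the stack lids lie 30 mm above each other, up to 4 mm off-centre.
- lid_extra_large: The largest of four light-wood lids, bottom of the stack, on the worktop. Round cap 120 mm across, 30 mm high: 7 mm top disc, hollow skirt below it 23 mm deep (110 mm inner diameter). Gripped from above by the round knob on its middle, 19 mm across, 20 mm high. Origin: on the axis at the skirt's lower edge, z up: disc top at 30 mm, knob top at 50 mm. In the stack lids lie 30 mm above each other, up to 4 mm off-centre.
- jar_small: The smallest of four open, loose round jars of white ceramic: 40 mm across outside, 75 mm high, wall 4 mm. Origin: centre of its underside, z up, rim at z = 75 mm. The 60 mm lid belongs on it: its skirt goes over the outside of the rim with 4 mm of play all round and its disc rests on the rim; the lid's origin is then at z = 52 mm.
- jar_medium: The second smallest of four open, loose round jars of white ceramic: 60 mm across outside, 85 mm high, wall 4 mm. Origin: centre of its underside, z up, rim at z = 85 mm. The 80 mm lid belongs on it: its skirt goes over the outside of the rim with 4 mm of play all round and its disc rests on the rim; the lid's origin is then at z = 62 mm.
- jar_large: The second largest of four open, loose round jars of white ceramic: 80 mm across outside, 95 mm high, wall 4 mm. Origin: centre of its underside, z up, rim at z = 95 mm. The 100 mm lid belongs on it: its skirt goes over the outside of the rim with 4 mm of play all round and its disc rests on the rim; the lid's origin is then at z = 72 mm.
- jar_extra_large: The largest of four open, loose round jars of white ceramic: 100 mm across outside, 105 mm high, wall 4 mm. Origin: centre of its underside, z up, rim at z = 105 mm. The 120 mm lid belongs on it: its skirt goes over the outside of the rim with 4 mm of play all round and its disc rests on the rim; the lid's origin is then at z = 82 mm.
- mug: Bystander: a loose white mug with a small leaf pattern and a handle, 92 x 127 x 95 mm, origin at the centre of the footprint's box on its underside. To be left alone.
- tin: Bystander: a loose unopened round food tin, 57 mm across and 72 mm high, origin at the centre of its underside. To be left alone.
Things that resemble listed ones, but are neither listed nor needed, are in the scene too. What is shaped like the lid_large but turquoise is not meant.

How it is judged:
By the outcome, as a careful person would: the job done as asked, in the order asked, and still so for the second after the job is handed in, with the robot touching nothing.
It also fails if it takes over 106 s, if anything falls off the work surface, if the arm or the gripper's body presses on something with over 40 N, if the wrist force passes 120 N, or if a joint passes its speed limit or range.

## Working session

There is one attempt and no reset: what is moved stays moved. The work goes in short steps, Python scripts to look and compute and a tool call to move; the robot and the scene stay as the last step left them, time stands still between calls to the robot, and variables do not carry over. Pictures are saved under pics/ and viewed, and the job is handed in when it is done.

Besides the shell and the picture viewer there is one more tool, called after ">>>" as a command line: name --argument value ..., lists and objects as JSON in quotes. arm_command: Moves the arm, as the interface text tells. Its arguments: {"type":"object","properties":{"deltas":{"type":"array","items":{"type":"number"}},"grip_force":{"type":"number"}},"required":["deltas"]}

```bash
mkdir -p pics; ls; python3 - <<'E'
from workcell import status, snapshot, camera_model, order, find_in, robot
import cv2
print(status.state()); print({k:v for k,v in vars(robot).items() if not k.startswith('_')} if hasattr(robot,'__dict__') else robot)
try: print(robot.tcp_to_tips)
except Exception as e: print(e)
for c in("scene","top"):
    im=snapshot(c); cv2.imwrite(f"pics/{c}0.png",im); print(camera_model(c))
    for n in("lid_small","lid_medium","lid_large","lid_extra_large","jar_small","jar_medium","jar_large","jar_extra_large","mug","tin"):
        print(c,n,[([round(v) for v in d["at"]],round(d["p"],2)) for d in find_in(n,c)][:5])
E
```

```text
pics
{'t': 0.0, 'joint_pos': array([-1.31750032e+00,  3.07570448e-01,  1.50771434e+00, -6.87385601e-06,
        1.32839437e+00, -7.34989979e-02]), 'joint_vel': array([-0.00128858,  0.00038509,  0.00024162, -0.00037018,  0.00093161,
       -0.00114658]), 'effort': array([ 7.01690915e-04, -4.57551241e+01, -2.51918972e+01,  1.53654064e-04,
        1.35083921e-02, -2.11450049e-05]), 'tcp_pos': array([ 184.38017241, -543.90028669,  241.36703536]), 'eef_rot': array([-3.13951129e+00, -1.46566780e-04,  3.26796513e-01]), 'contact_force': array([ 0.86963711,  0.01218845, -0.21269312]), 'torque': array([-0.01023204,  0.01080253, -0.02668223]), 'opening': 85.37520739772073}
{}
11.0
{'fx': 455.21997127853587, 'fy': 455.21997127853587, 'cx': 311.2053308854228, 'cy': 202.00024145453742, 'dist': array([-0.01689209,  0.        ,  0.        ,  0.        ,  0.        ]), 'R': array([[-0.61179659, -0.79071836,  0.02166583],
       [-0.48108661,  0.3502064 , -0.80368598],
       [ 0.62790175, -0.50211548, -0.59465909]]), 't': array([339.76252397, 343.57315656, 854.04357803])}
scene lid_small [([313, 241]
[... 620 characters left out ...]
R': array([[ 0.30199869, -0.95330583,  0.00218875],
       [-0.93231433, -0.29582641, -0.20803061],
       [ 0.19896429,  0.06078437, -0.97811987]]), 't': array([-175.06122242,  549.79175047, 1299.53120421])}
top lid_small [([270, 243], 0.71)]
top lid_medium [([277, 250], 0.59)]
top lid_large [([426, 250], 0.76), ([327, 193], 0.71), ([347, 157], 0.58), ([281, 258], 0.54), ([273, 266], 0.43)]
top lid_extra_large [([221, 170], 0.73), ([275, 264], 0.55)]
top jar_small [([272, 175], 0.66), ([277, 265], 0.3)]
top jar_medium [([329, 192], 0.85), ([222, 173], 0.24), ([406, 294], 0.24)]
top jar_large [([222, 172], 0.69)]
top jar_extra_large []
top mug [([198, 223], 0.73)]
top tin [([406, 291], 0.6)]
```

View pics/scene0.png

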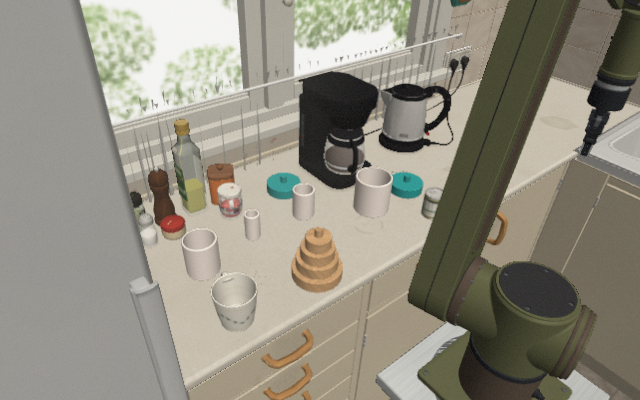

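View pics/top0.png

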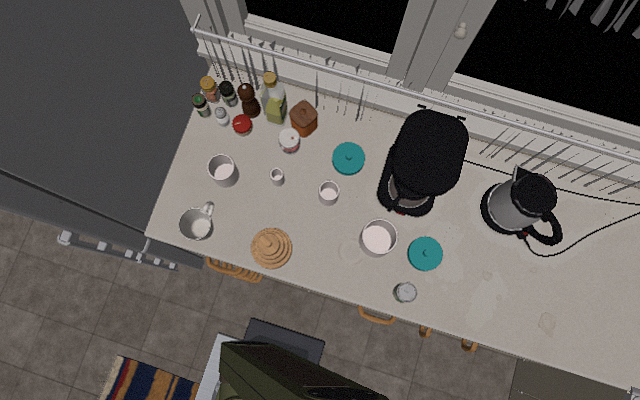

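Top view: the pile is at about (270,245). The jars are large (222,170), small (277,177), medium (329,192) and XL (378,238). The mug is at (197,224) and the tin at (405,292). The turquoise look-alikes at (348,158) and (426,252) are not wanted. Next I fit the known circles to both images.

```bash
cat > h.py <<'E'
import numpy as np, cv2
from scipy.optimize import minimize
from workcell import status, snapshot, camera_model, find_in
CM={c:camera_model(c) for c in("scene","top")}
def K(m): return np.array([[m["fx"],0,m["cx"]],[0,m["fy"],m["cy"]],[0,0,1.]])
def proj(c,X):
    m=CM[c]; r,_=cv2.Rodrigues(np.array(m["R"])); return cv2.projectPoints(np.float64(X).reshape(-1,1,3),r,np.float64(m["t"]),K(m),np.float64(m["dist"]))[0].reshape(-1,2)
def back(c,px,z):
    m=CM[c]; u=cv2.undistortPoints(np.float64(px).reshape(1,1,2),K(m),np.float64(m["dist"])).ravel()
    R=np.array(m["R"]); d=R.T@np.r_[u,1]; o=-R.T@np.array(m["t"]); return o+d*(z-o[2])/d[2]
def circ(x,y,z,r,n=120):
    a=np.linspace(0,2*np.pi,n,endpoint=False); return np.c_[x+r*np.cos(a),y+r*np.sin(a),np.full(n,z)]
def grad(im):
    s=0
    for k in range(3):
        g=cv2.GaussianBlur(im[:,:,k].astype(np.float32),(0,0),1.0)
        s=np.maximum(s,np.hypot(cv2.Sobel(g,cv2.CV_32F,1,0),cv2.Sobel(g,cv2.CV_32F,0,1)))
    return np.minimum(s,120)
def fit(c,G,xy,rings,span=12,step=1.):
    """rings: list (z,r). grid search maximising gradient"""
    best=None
    for s,st in((span,2.),(3,.5)):
        c0=xy if best is None else best[1]
        for dx in np.arange(-s,s+.1,st):
            for dy in np.arange(-s,s+.1,st):
                v=0
                for z,r in rings:
                    p=proj(c,circ(c0[0]+dx,c0[1]+dy,z,r)).astype(np.float32)
                    v+=cv2.remap(G,p[None,:,0],p[None,:,1],cv2.INTER_LINEAR).mean()
                if best is None or v>best[0]: best=(v,(c0[0]+dx,c0[1]+dy))
    return best
def crop(im,c,px,rings_list,name,half=50,sc=6):
    x,y=map(int,px); x0,y0=max(0,x-half),max(0,y-half); cr=cv2.resize(im[y0:y+half,x0:x+half],None,fx=sc,fy=sc,interpolation=cv2.INTER_CUBIC)
    for (X,Y,z,r) in rings_list:
        p=((proj(c,circ(X,Y,z,r))-[x0,y0]+.5)*sc).astype(int); cv2.polylines(cr,[p],True,(0,0,255),1)
    cv2.imwrite(name,cr)
JH={"small":(75,20),"medium":(85,30),"large":(95,40),"xl":(105,50)}
E
cat > m1.py <<'E'
from h import *
top=cv2.imread("pics/top0.png");sc=cv2.imread("pics/scene0.png")
G={"top":grad(top),"scene":grad(sc)};I={"top":top,"scene":sc}
px={"small":(277,173),"medium":(329,188),"large":(222,164),"xl":(378,234)}
tiles={"top":[],"scene":[]}
for n,(h,r) in JH.items():
    g=back("top",px[n],h); 
    for c in("top","scene"):
        b=fit(c,G[c],g[:2],[(h,r),(h,r-4)],span=14)
        print(n,c,g[:2].round(1),np.round(b[1],1),round(b[0],1))
        q=proj(c,[[*b[1],h]])[0]
        crop(I[c],c,q,[(*b[1],h,r),(*b[1],0,r)],f"pics/t.png",30,6); tiles[c].append(cv2.imread("pics/t.png"))
    print(np.linalg.norm(b[1]))
g=back("top",(264,238),140);print("stack",g)
for i,(nm,R) in enumerate((("s",30),("m",40),("l",50),("x",60))):
    z=120-30*i
    for c in("top","scene"):
        b=fit(c,G[c],g[:2],[(z,R)]+([(z-23-7,R)] if c=="scene" else []),span=14); print(nm,c,np.round(b[1],1),b[0])
        q=proj(c,[[*b[1],z]])[0]
        crop(I[c],c,q,[(*b[1],z,R)],f"pics/t.png",30,6); tiles[c].append(cv2.imread("pics/t.png"))
for c in tiles:
    t=tiles[c]; o=np.vstack([np.hstack(t[:4]),np.hstack(t[4:])]); cv2.imwrite(f"pics/fit_{c}.png",cv2.resize(o,(800,400)))
E
python3 m1.py
```

```text
small top [631.3 132.1] [627.3 130.1] 183.9
small scene [631.3 132.1] [634.3 149.1] 144.1
651.5727452023301
medium top [631.6 -25.6] [624.1 -28.1] 178.9
medium scene [631.6 -25.6] [629.1 -22.1] 192.8
629.4690187327641
large top [604.  288.2] [595.  288.2] 189.5
large scene [604.  288.2] [592.  295.7] 145.6
661.7264475209449
xl top [ 542.5 -194.4] [ 537.5 -197.4] 176.2
xl scene [ 542.5 -194.4] [ 542.5 -195.4] 207.4
576.5729346823242
stack [433.17007756  97.18018398 140.        ]
s top [445.2  80.2] 62.663475
s scene [424.2  85.7] 204.64496
m top [430.2  93.2] 69.87945
m scene [425.2  85.7] 189.26236
l top [417.2  90.2] 76.89779
l scene [426.2  85.7] 186.43875
x top [423.7  83.7] 118.70676
x scene [423.7  86.7] 201.45468
```

View pics/fit_top.png

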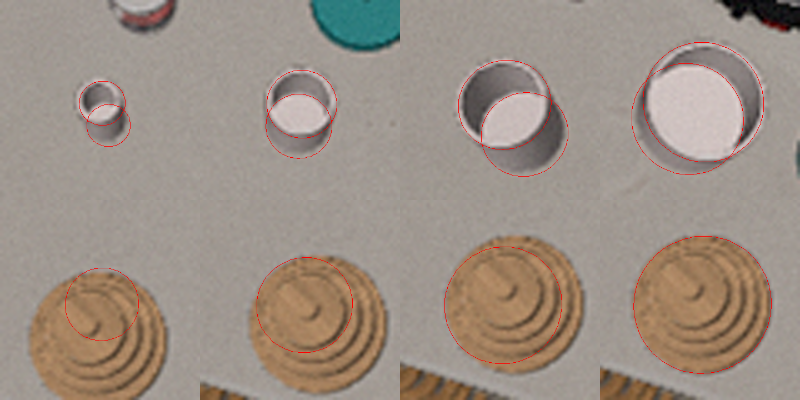

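View pics/fit_scene.png

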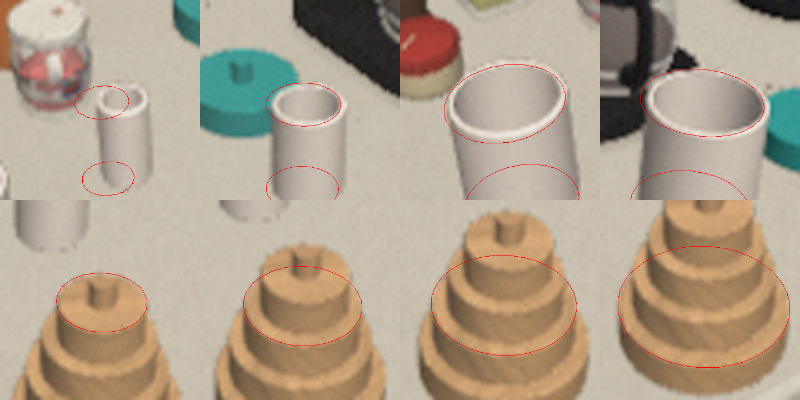

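```bash
cat >> h.py <<'E'
def hull(c,x,y,z0,z1,r):
    p=np.vstack([proj(c,circ(x,y,z0,r)),proj(c,circ(x,y,z1,r))]).astype(np.float32)
    h=cv2.convexHull(p).reshape(-1,2); h=np.vstack([h,h[:1]])
    s=np.r_[0,np.cumsum(np.linalg.norm(np.diff(h,axis=0),axis=1))]; t=np.linspace(0,s[-1],200)
    return np.c_[np.interp(t,s,h[:,0]),np.interp(t,s,h[:,1])].astype(np.float32)
def samp(G,p): p=np.float32(p); return cv2.remap(G,p[None,:,0],p[None,:,1],cv2.INTER_LINEAR).mean()
def gsearch(f,xy,span):
    best=(-1,xy)
    for s,st in((span,2.),(3,.5)):
        c0=best[1]
        for dx in np.arange(-s,s+.1,st):
            for dy in np.arange(-s,s+.1,st):
                v=f(c0[0]+dx,c0[1]+dy)
                if v>best[0]: best=(v,(c0[0]+dx,c0[1]+dy))
    return best
def jarfit(c,G,xy,h,r,span=10): return gsearch(lambda x,y: 2*samp(G,hull(c,x,y,0,h,r))+samp(G,proj(c,circ(x,y,h,r-4))),xy,span)
E
cat > m2.py <<'E'
from h import *
I={"top":cv2.imread("pics/top0.png"),"scene":cv2.imread("pics/scene0.png")};G={c:grad(I[c]) for c in I}
est={"small":(628,133),"medium":(626,-25),"large":(594,290),"xl":(540,-196)}
T={"top":[],"scene":[]}
def tile(c,q,polys):
    x0,y0=int(q[0])-33,int(q[1])-33; cr=cv2.resize(I[c][y0:y0+66,x0:x0+66],None,fx=6,fy=6,interpolation=cv2.INTER_CUBIC)
    for p in polys: cv2.polylines(cr,[((p-[x0,y0]+.5)*6).astype(int)],True,(0,0,255),1)
    T[c].append(cr)
for n,(h,r) in JH.items():
    for c in I:
        v,b=jarfit(c,G[c],est[n],h,r); print(n,c,np.round(b,1),round(v))
        tile(c,proj(c,[[*b,h*.6]])[0],[hull(c,*b,0,h,r),proj(c,circ(*b,h,r-4))])
g=(425,87)
for i,(nm,R) in enumerate((("s",30),("m",40),("l",50),("x",60))):
    z=120-30*i
    for c in I:
        v,b=gsearch(lambda x,y:samp(G[c],proj(c,circ(x,y,z,R)))+ (samp(G[c],proj(c,circ(x,y,120,30))) if 0 else 0),g,6); print(nm,c,np.round(b,1),round(v))
        if i==3: 
            v,b=gsearch(lambda x,y:samp(G[c],hull(c,x,y,0,30,60)),g,6); print('xh',c,np.round(b,1),round(v))
        tile(c,proj(c,[[*b,z]])[0],[proj(c,circ(*b,z,R))])
for c in T: cv2.imwrite(f"pics/fitb_{c}.png",cv2.resize(np.vstack([np.hstack(T[c][:4]),np.hstack(T[c][4:])]),(800,400),interpolation=cv2.INTER_AREA))
E
python3 m2.py
```

```text
small top [627.5 131.5] 238
small scene [622. 139.] 195
medium top [624.  -28.5] 225
medium scene [627. -24.] 243
large top [595. 288.] 250
large scene [598.5 291.5] 223
xl top [ 536. -197.] 224
xl scene [ 539.5 -197.5] 271
s top [421.5  81. ] 53
s scene [423.5  86.5] 115
m top [430.5  93. ] 70
m scene [424.  86.] 98
l top [417.5  90.5] 77
l scene [425.5  86. ] 99
x top [423.5  84. ] 119
xh top [424.5  85. ] 120
x scene [423.   87.5] 100
xh scene [427.  84.] 104
```

View pics/fitb_top.png

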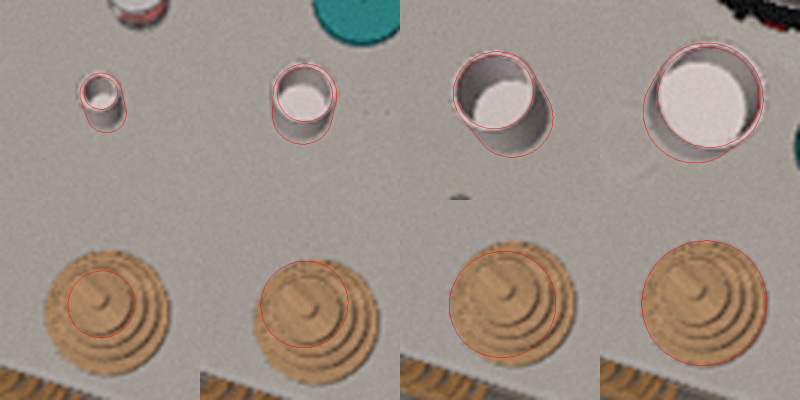

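View pics/fitb_scene.png

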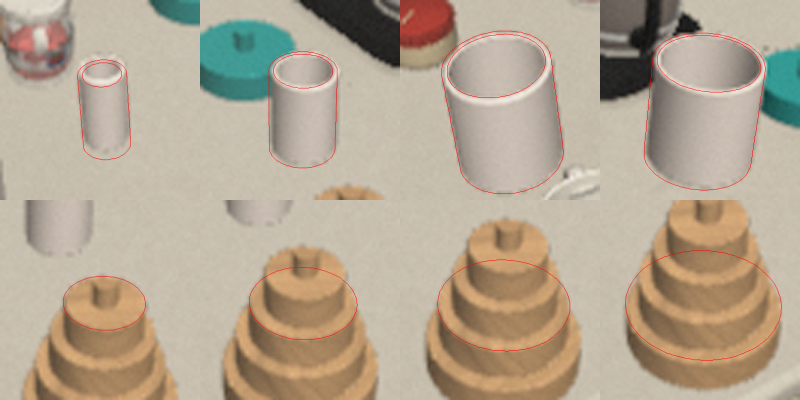

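```bash
cat >> h.py <<'E'
def go(target,yaw=None,st=None):
    """total delta in tool axes (m) to reach target TCP (mm)"""
    from scipy.spatial.transform import Rotation as Ro
    st=st or status.state(); R=Ro.from_euler("xyz",st["eef_rot"])
    Rd=Ro.from_euler("xyz",[np.pi,0,st["eef_rot"][2] if yaw is None else yaw])
    return (R.inv().apply(np.array(target)-st["tcp_pos"])/1000).round(4),(R.inv()*Rd).as_rotvec().round(4)
E
python3 - <<'E'
from h import *
I={"top":cv2.imread("pics/top0.png"),"scene":cv2.imread("pics/scene0.png")};G={c:grad(I[c]) for c in I}
print(jarfit("scene",G["scene"],(628,134),75,20,4))
print(back("top",(270,243),130),back("scene",(313,241),122), back("scene",(319,231),140))
for p in((378,200),(400,213),(435,212),(470,130)): print(p,back("top",p,0).round(),back("top",p,300).round())
print(back("top",(197,222),95))
x0,y0=250,225
for c,(x,y) in(("top",(272,247)),("scene",(318,245))):
    cr=I[c][y-30:y+30,x-30:x+30]; cr=cv2.normalize(cr,None,0,255,cv2.NORM_MINMAX); cv2.imwrite(f"pics/z_{c}.png",cv2.resize(cr,(600,600),interpolation=cv2.INTER_CUBIC))
print(go((430,-300,262)))
E
```

```text
(np.float32(194.56999), (np.float64(622.0), np.float64(139.0)))
[426.22020905  78.80868272 130.        ] [413.41066826 108.24581104 122.        ] [415.61794695  90.59240508 140.        ]
(378, 200) [ 662. -175.    0.] [ 585. -155.  300.]
(400, 213) [ 643. -249.    0.] [ 571. -213.  300.]
(435, 212) [ 678. -350.    0.] [ 598. -292.  300.]
(470, 130) [ 967. -389.    0.] [ 824. -323.  300.]
[423.60488932 297.23186911  95.        ]
(array([ 0.3109, -0.1529, -0.0197]), array([ 0., -0., -0.]))
```

View pics/z_top.png

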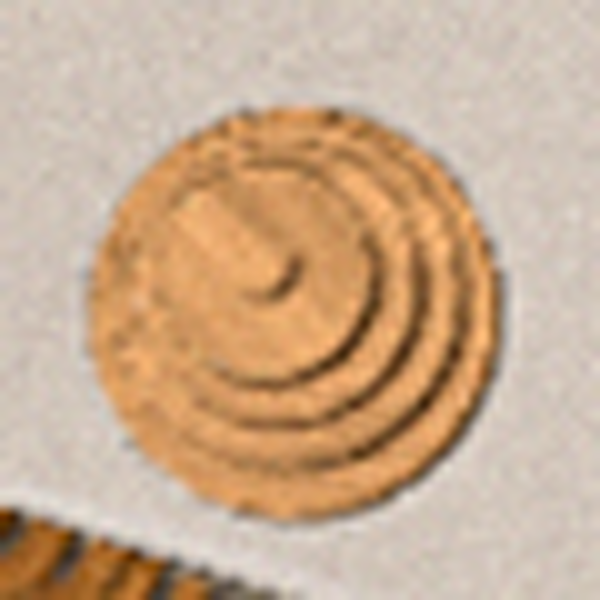

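View pics/z_scene.png

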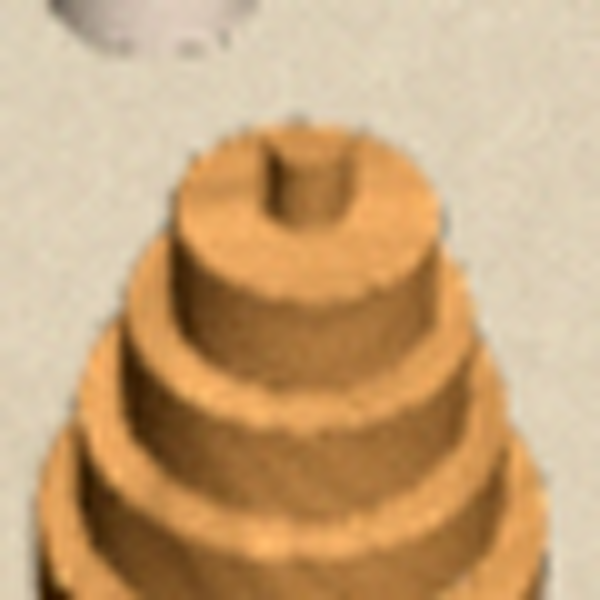

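```bash
python3 - <<'E'
from h import *
print(back("top",(268,243.7),120),back("top",(267.7,242.7),140)); print(back("scene",(318.1,235.6),120),back("scene",(318.7,229.7),140))
E
```

```text
[423.71328606  84.66728909 120.        ] [424.1717626   83.64462175 140.        ]
[422.6720441   86.70216235 120.        ] [419.42980263  88.39244247 140.        ]
```

>>> arm_command --deltas '[45,0.04,-0.02,-0.003,0,0,0,45,0.04,-0.02,-0.003,0,0,0,45,0.04,-0.02,-0.003,0,0,0,45,0.04,-0.02,-0.003,0,0,0,45,0.04,-0.02,-0.003,0,0,0,45,0.04,-0.02,-0.003,0,0,0,45,0.04,-0.02,-0.003,0,0,0,45,0.03,-0.015,0,0,0,0]' --grip_force 40

```text
t: 1.9
tcp_pos: [434.7, -296.2, 263.6]
eef_rot: [3.137, -0.0, 0.316]
contact_force: [0.4, -0.7, -0.2]
opening: 38.0
```

```bash
python3 - <<'E'
from h import *
print(go((423,85.5,185)),go((423,85.5,185),yaw=0))
E
```

```text
(array([ 0.1073, -0.3669,  0.0768]), array([ 0.005 , -0.0003, -0.    ])) (array([ 0.1073, -0.3669,  0.0768]), array([ 0.0049, -0.0011,  0.3156]))
```

>>> arm_command --deltas '[45,0.014,-0.046,0,0.005,0,0,45,0.0135,-0.046,0,0,0,0,45,0.0135,-0.046,0.005,0,0,0,45,0.0135,-0.046,0.01,0,0,0,45,0.0135,-0.046,0.015,0,0,0,45,0.0135,-0.046,0.015,0,0,0,45,0.0135,-0.046,0.015,0,0,0,45,0.012,-0.044,0.015,0,0,0]'

```text
t: 2.7
tcp_pos: [431.0, 90.3, 190.8]
eef_rot: [3.132, -0.016, 0.314]
contact_force: [1.2, -0.2, -0.0]
opening: 38.7
```

```bash
cat > look.py <<'E'
import sys
from h import *
nm=sys.argv[1]; w=int(sys.argv[2]) if len(sys.argv)>2 else 50
tcp=status.state(); print(tcp["tcp_pos"].round(1),tcp["eef_rot"].round(4),tcp["contact_force"].round(1),tcp["opening"].round(1))
T=[]
for c in("top","scene"):
    im=snapshot(c); cv2.imwrite(f"pics/{nm}_{c}.png",im)
    p=proj(c,[tcp["tcp_pos"]])[0]; print(c,p.round(1))
    x,y=p.astype(int); x=min(max(x,w),640-w); y=min(max(y,w),400-w)
    k=400/(2*w); cr=cv2.resize(im[y-w:y+w,x-w:x+w],(400,400),interpolation=cv2.INTER_CUBIC)
    print("origin",x-w,y-w,"scale",k)
    T.append(cr)
cv2.imwrite(f"pics/{nm}.png",np.hstack(T))
E
python3 look.py a1 40
```

```text
Traceback (most recent call last):
  File "look.py", line 4, in <module>
    tcp=status.state(); print(tcp["tcp_pos"].round(1),tcp["eef_rot"].round(4),tcp["contact_force"].round(1),tcp["opening"].round(1))
                                                                                                            ^^^^^^^^^^^^^^^^^^^^
AttributeError: 'float' object has no attribute 'round'
```

```bash
sed -i 's/tcp\["opening"\].round(1)/round(tcp["opening"],1)/' look.py; python3 look.py a1 40; python3 -c "
from h import *
print(go((423,85.5,175)))"
```

```text
[431.   90.3 190.8] [ 3.1322 -0.016   0.3135] [ 1.2 -0.2 -0. ] 38.7
top [264.2 236.8]
origin 224 196 scale 5.0
scene [315.3 208.8]
origin 275 168 scale 5.0
(array([-0.0081,  0.0056,  0.0142]), array([ 0.006 , -0.0114, -0.    ]))
```

View pics/a1.png

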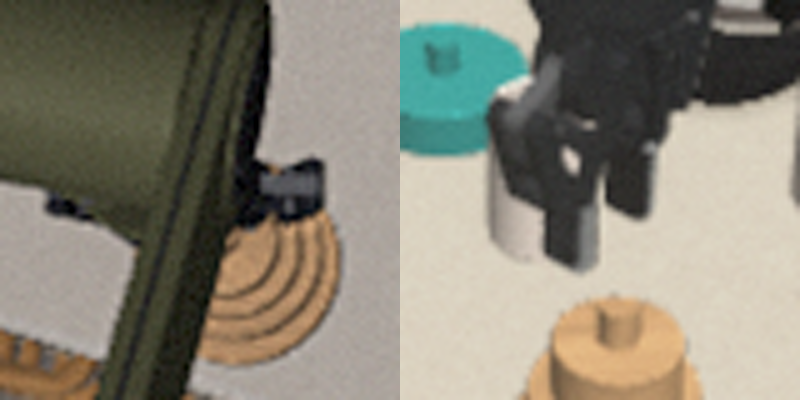

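>>> arm_command --deltas '[45,-0.008,0.0055,0.014,0.006,-0.011,0,45,0,0,0,0,0,0]'

```text
t: 3.0
tcp_pos: [422.5, 85.9, 174.3]
eef_rot: [3.141, 0.001, 0.326]
contact_force: [-0.3, -1.1, 0.5]
opening: 38.1
```

```bash
python3 look.py a2 30; python3 -c "
from h import *
s=status.state()
print(go((423,85.5,150)))
"
```

```text
[422.5  85.9 174.3] [3.1411e+00 8.0000e-04 3.2560e-01] [-0.3 -1.1  0.5] 38.1
top [265.4 241.4]
origin 235 211 scale 6.666666666666667
scene [319.2 216.2]
origin 289 186 scale 6.666666666666667
(array([-0.0019, -0.0004,  0.0259]), array([ 0.0012, -0.004 , -0.    ]))
```

View pics/a2.png

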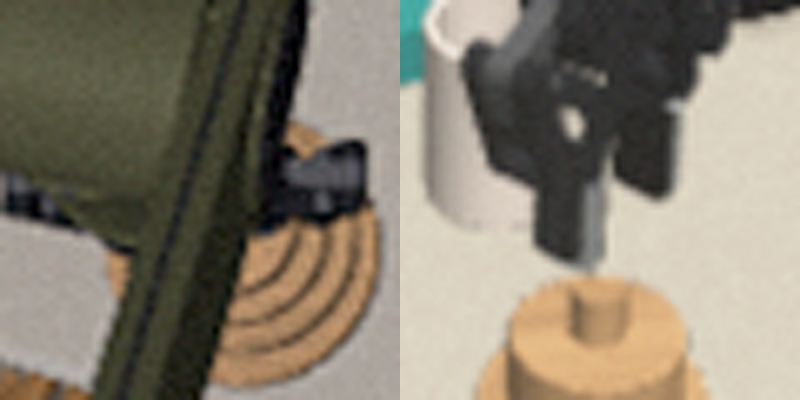

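>>> arm_command --deltas '[45,0,0,0.015,0,0,0,45,0,0,0.012,0,0,0,45,0,0,0.007,0,0,0,45,0,0,0.003,0,0,0]'

```text
t: 3.5
tcp_pos: [429.3, 80.2, 140.4]
eef_rot: [3.138, -0.011, 0.312]
contact_force: [-0.5, 1.1, -0.3]
opening: 38.2
```

```bash
python3 look.py a3 30; python3 -c "
from h import *
s=status.state()
print(go((423,85.5,137)))
"
```

```text
[429.3  80.2 140.4] [ 3.1382 -0.0114  0.3117] [-0.5  1.1 -0.3] 38.2
top [269.5 241.3]
origin 239 211 scale 6.666666666666667
scene [318.8 225.8]
origin 288 195 scale 6.666666666666667
(array([-0.0045, -0.0066,  0.0035]), array([ 0.0034, -0.0113, -0.    ]))
```

View pics/a3.png

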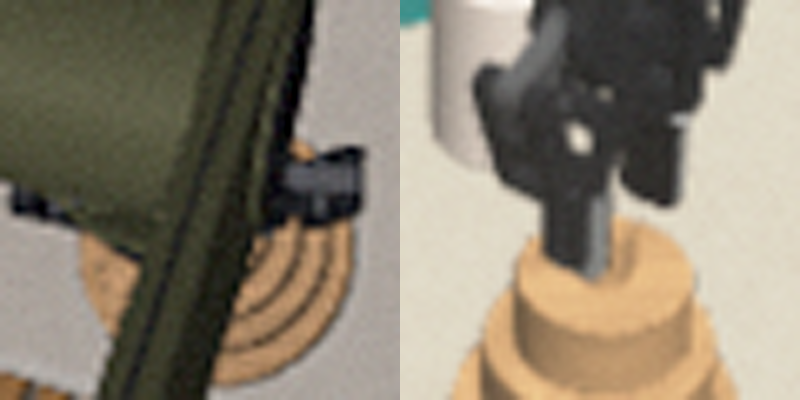

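>>> arm_command --deltas '[45,-0.0045,-0.0065,0.001,0.003,-0.011,0.01,45,0,0,0,0,0,0]'

```text
t: 3.8
tcp_pos: [423.1, 85.2, 140.2]
eef_rot: [3.141, -0.001, 0.3]
contact_force: [0.1, 0.1, -0.2]
opening: 38.4
```

```bash
python3 look.py a4 30; python3 -c "
from h import *
s=status.state()
print(go((423,85.5,137)))
"
```

```text
[423.1  85.2 140.2] [ 3.1414e+00 -7.0000e-04  2.9970e-01] [ 0.1  0.1 -0.2] 38.4
top [267.  242.9]
origin 237 212 scale 6.666666666666667
scene [318.8 228.2]
origin 288 198 scale 6.666666666666667
(array([-0.0009, -0.0006,  0.0034]), array([ 0.0009, -0.0024, -0.    ]))
```

View pics/a4.png

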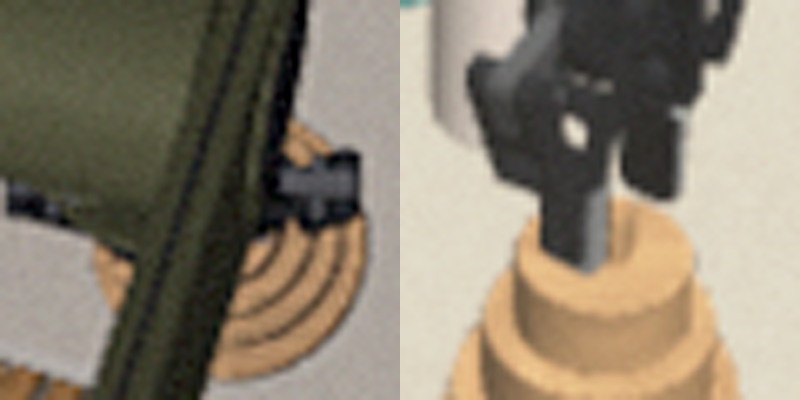

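>>> arm_command --deltas '[45,-0.001,0,0.003,0,-0.002,0,25,0,0,0,0,0,0,10,0,0,0,0,0,0,10,0,0,0,0,0,0,10,0,0,0,0,0,0]' --grip_force 40

```text
t: 4.4
tcp_pos: [423.7, 85.4, 137.9]
eef_rot: [3.14, -0.002, 0.302]
contact_force: [-0.2, -0.4, 0.6]
opening: 16.9
```

```bash
python3 look.py a5 30
```

```text
[423.7  85.4 137.9] [ 3.1401e+00 -2.2000e-03  3.0210e-01] [-0.2 -0.4  0.6] 16.9
top [267.1 242.8]
origin 237 212 scale 6.666666666666667
scene [318.6 228.9]
origin 288 198 scale 6.666666666666667
```

View pics/a5.png

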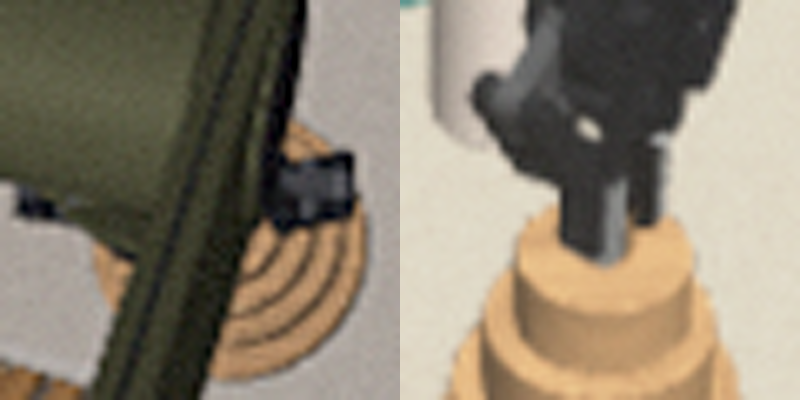

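>>> arm_command --deltas '[10,0,0,0,0,0,0,10,0,0,-0.01,0,0,0,10,0,0,-0.02,0,0,0]' --grip_force 40

```text
t: 4.8
tcp_pos: [421.1, 85.1, 166.8]
eef_rot: [-3.142, 0.005, 0.302]
contact_force: [0.1, 0.2, -0.4]
opening: 17.4
```

```bash
python3 look.py a6 30
```

```text
[421.1  85.1 166.8] [-3.1416  0.0046  0.3019] [ 0.1  0.2 -0.4] 17.4
top [265.8 242.3]
origin 235 212 scale 6.666666666666667
scene [319.8 219.1]
origin 289 189 scale 6.666666666666667
```

View pics/a6.png

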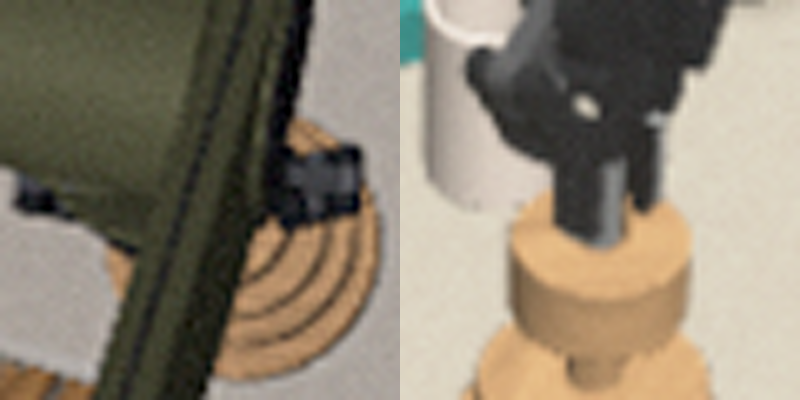

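```bash
python3 - <<'E'
from h import *
print(go((627,133,185)))
im=cv2.imread("pics/a6_scene.png");G=grad(im);s=status.state()["tcp_pos"]
print(gsearch(lambda x,y:samp(G,proj("scene",circ(x,y,s[2]-18,30))),s[:2],6))
print(gsearch(lambda x,y:samp(G,hull("scene",x,y,s[2]-48,s[2]-18,30)),s[:2],6))
E
```

```text
(array([ 0.2078,  0.0149, -0.0148]), array([ 0.0017, -0.0036, -0.    ]))
(np.float32(111.84832), (np.float64(423.71217769028334), np.float64(85.940451276777)))
(np.float32(105.79479), (np.float64(424.71217769028334), np.float64(85.440451276777)))
```

>>> arm_command --deltas '[10,0.01,0.002,-0.015,0,0,0,10,0.035,0.002,0,0,0,0,10,0.04,0.003,0,0,0,0,10,0.04,0.003,0,0,0,0,10,0.04,0.003,0,0,0,0,10,0.03,0.002,0,0,0,0,10,0.01,0,0,0,0,0,10,0,0,0,0,0,0]'

```text
t: 5.7
tcp_pos: [628.0, 133.4, 183.0]
eef_rot: [3.14, -0.002, 0.302]
contact_force: [-1.0, -0.1, -0.5]
opening: 17.2
```

```bash
python3 look.py b1 40;python3 -c "
from h import *
s=status.state()
print(go((627,133,165)))
"
```

```text
[628.  133.4 183. ] [ 3.1404e+00 -1.5000e-03  3.0160e-01] [-1.  -0.1 -0.5] 17.2
top [273.1 162.9]
origin 233 122 scale 5.0
scene [249.3 177. ]
origin 209 136 scale 5.0
(array([0.0011, 0.0002, 0.0181]), array([0.0011, 0.0003, 0.    ]))
```

View pics/b1.png

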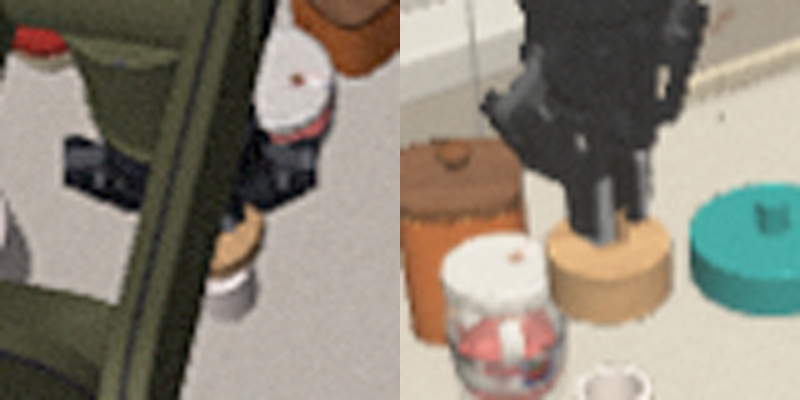

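```bash
python3 - <<'E'
from h import *
im=cv2.imread("pics/scene0.png");x0,y0=235,195;T=[]
for b in((627.5,131.5),(631,135),(628,136)):
    cr=cv2.resize(im[y0:y0+55,x0:x0+38],None,fx=7,fy=7,interpolation=cv2.INTER_CUBIC);cr=cv2.convertScaleAbs(cr,alpha=2.2,beta=-220)
    for p in(hull("scene",*b,0,75,20),proj("scene",circ(*b,75,16)),): cv2.polylines(cr,[((p-[x0,y0]+.5)*7).astype(int)],True,(0,0,255),1)
    T.append(cr)
cv2.imwrite("pics/sj.png",np.hstack(T))
s=status.state()["tcp_pos"]
im=cv2.imread("pics/b1_scene.png");G=grad(im)
for dz in(46,48,50):print(gsearch(lambda x,y:samp(G,hull("scene",x,y,s[2]-dz,s[2]-dz+30,30))+samp(G,proj("scene",circ(x,y,s[2]-dz+30,30))),s[:2],8))
E
```

```text
(np.float32(227.87354), (np.float64(623.3728764983927), np.float64(135.37948253549018)))
(np.float32(228.31525), (np.float64(625.8728764983927), np.float64(133.87948253549018)))
(np.float32(228.69284), (np.float64(628.3728764983927), np.float64(132.37948253549018)))
```

View pics/sj.png

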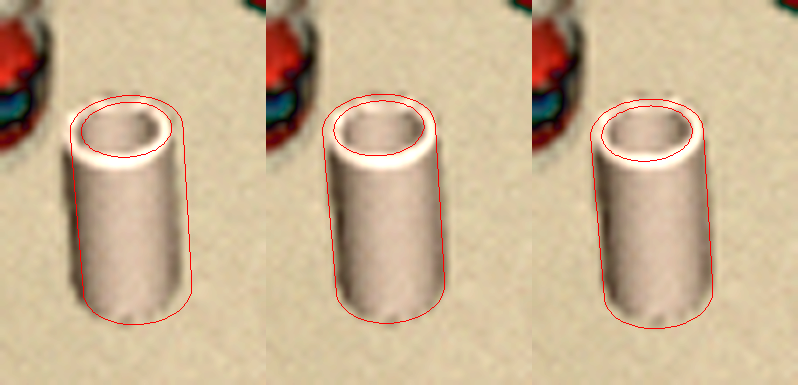

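```bash
python3 - <<'E'
from h import *
s=status.state()["tcp_pos"]; z=s[2]-48; T=[]
for c,b,(x0,y0,w,h) in(("top",(628,133.4),(255,145,50,50)),("top",(625,131),(255,145,50,50)),("scene",(628,133.4),(230,165,50,50)),("scene",(626.5,133.5),(230,165,50,50))):
    im=cv2.imread(f"pics/b1_{c}.png")
    cr=cv2.resize(im[y0:y0+h,x0:x0+w],None,fx=8,fy=8,interpolation=cv2.INTER_CUBIC)
    for p in(hull(c,*b,z,z+30,30),proj(c,circ(*b,z+30,30)),): cv2.polylines(cr,[((p-[x0,y0]+.5)*8).astype(int)],True,(0,0,255),1)
    T.append(cr)
cv2.imwrite("pics/lid.png",np.vstack([np.hstack(T[:2]),np.hstack(T[2:])])[:,:])
E
```

```text
(no output)
```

View pics/lid.png

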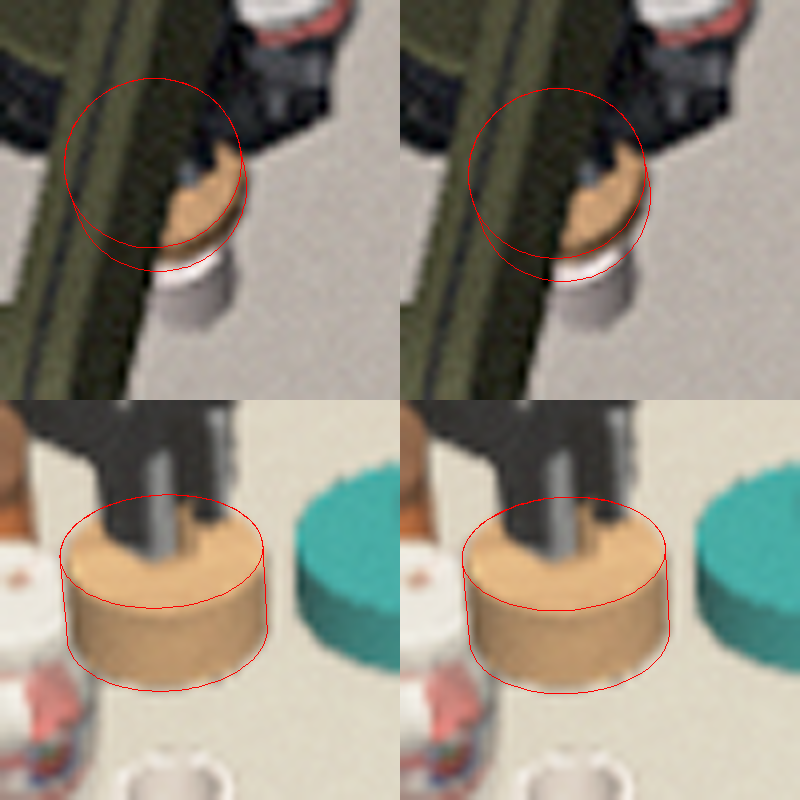

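>>> arm_command --deltas '[10,0.001,-0.001,0.02,0,0,0,10,0,0,0.02,0,0,0,10,0,0,0.013,0,0,0,10,0,0,0,0,0,0]'

```text
t: 6.2
tcp_pos: [619.7, 132.7, 130.2]
eef_rot: [3.141, 0.004, 0.301]
contact_force: [-0.1, -0.1, 0.2]
opening: 17.2
```

```bash
cat > cmp.py <<'E'
import sys
from h import *
# usage: name jarname lidR dz jarx jary [tcpdx tcpdy]
nm,jn,R,dz,jx,jy=sys.argv[1],sys.argv[2],*map(float,sys.argv[3:7])
st=status.state(); s=st["tcp_pos"]; z=s[2]-dz; h,r=JH[jn]; T=[]
print(s.round(1),st["eef_rot"].round(4),st["contact_force"].round(1),round(st["opening"],1)); print(go((jx,jy,s[2])))
w=int(R*.45+18)
for c in("top","scene"):
    im=snapshot(c); cv2.imwrite(f"pics/{nm}_{c}.png",im)
    q=proj(c,[[s[0],s[1],z]])[0].astype(int); x0,y0=q-w; k=400/(2*w)
    cr=cv2.resize(im[y0:y0+2*w,x0:x0+2*w],(400,400),interpolation=cv2.INTER_CUBIC)
    raw=cr.copy()
    for p,col in((hull(c,s[0],s[1],z,z+30,R),(0,0,255)),(proj(c,circ(s[0],s[1],z+30,R)),(0,0,255)),(hull(c,jx,jy,0,h,r),(255,0,0))): cv2.polylines(cr,[((p-[x0,y0]+.5)*k).astype(int)],True,col,1)
    T.append(np.vstack([cr,raw])); 
    print(c,"scale",k)
o=np.hstack(T); cv2.imwrite(f"pics/{nm}.png",cv2.resize(o,(600,600),interpolation=cv2.INTER_AREA))
E
python3 cmp.py b2 small 30 48 628.7 133.7
```

```text
[619.7 132.7 130.2] [3.1408 0.0038 0.3012] [-0.1 -0.1  0.2] 17.2
(array([ 0.0089,  0.0017, -0.    ]), array([0.0008, 0.0038, 0.    ]))
top scale 6.451612903225806
scene scale 6.451612903225806
```

View pics/b2.png

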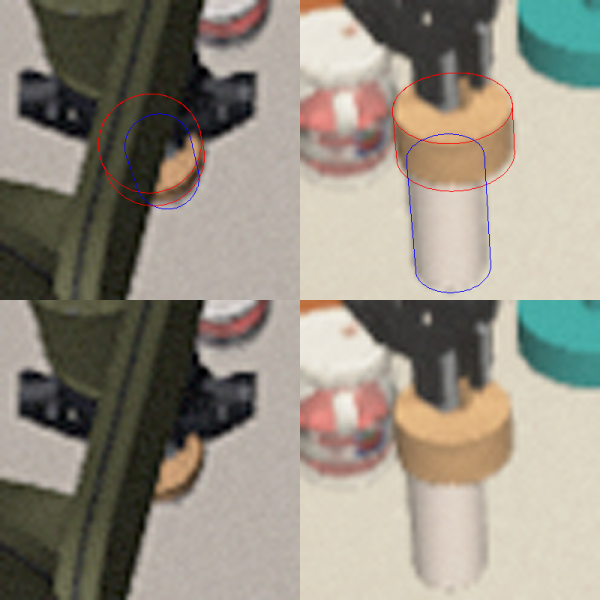

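>>> arm_command --deltas '[10,0.009,0.002,0,0.001,0.004,0,10,0,0,0,0,0,0]'

```text
t: 6.5
tcp_pos: [632.4, 133.9, 134.3]
eef_rot: [3.141, -0.008, 0.301]
contact_force: [-0.1, -0.2, 0.7]
opening: 16.9
```

```bash
python3 cmp.py b3 small 30 48 628.7 133.7
```

```text
[632.4 133.9 134.3] [ 3.1407 -0.0079  0.3012] [-0.1 -0.2  0.7] 16.9
(array([-0.0035, -0.0009, -0.    ]), array([ 0.0009, -0.0079, -0.    ]))
top scale 6.451612903225806
scene scale 6.451612903225806
```

View pics/b3.png

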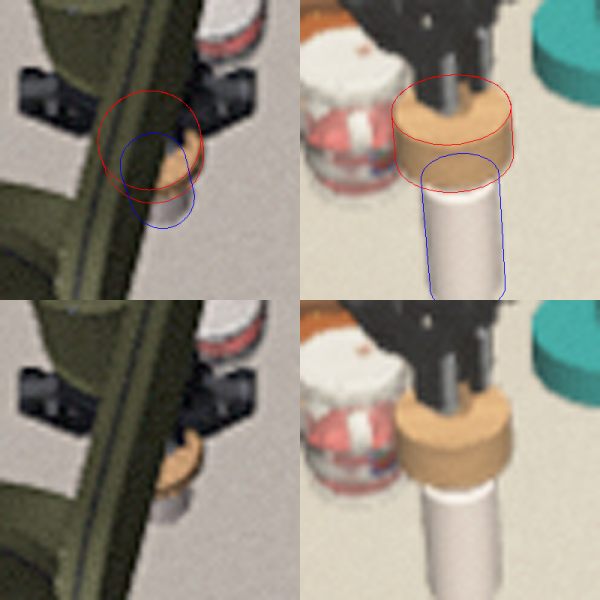

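>>> arm_command --deltas '[10,-0.002,-0.0005,0.002,0.0005,-0.004,0,10,-0.0015,-0.0005,0.002,0.0005,-0.004,0,10,0,0,0,0,0,0]'

```text
t: 6.9
tcp_pos: [627.6, 133.8, 130.4]
eef_rot: [-3.141, 0.002, 0.301]
contact_force: [0.3, 0.6, 1.2]
opening: 17.2
```

```bash
python3 cmp.py b4 small 30 48 628.7 133.7
```

```text
[627.6 133.8 130.4] [-3.1412e+00  1.7000e-03  3.0130e-01] [0.3 0.6 1.2] 17.2
(array([ 0.0011,  0.0004, -0.    ]), array([-0.0004,  0.0017, -0.    ]))
top scale 6.451612903225806
scene scale 6.451612903225806
```

View pics/b4.png

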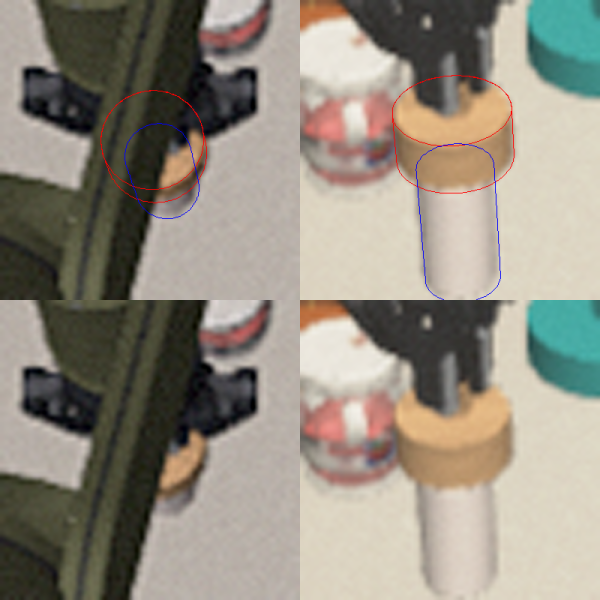

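>>> arm_command --deltas '[10,0.0005,0,0.003,0,0.001,0,10,0.0005,0,0.003,0,0,0,10,0,0,0.002,0,0,0]'

```text
t: 7.3
tcp_pos: [629.1, 134.2, 122.3]
eef_rot: [-3.141, -0.001, 0.301]
contact_force: [-0.0, -0.2, -1.0]
opening: 16.9
```

```bash
python3 cmp.py b5 small 30 48 628.7 133.7
```

```text
[629.1 134.2 122.3] [-3.1414e+00 -7.0000e-04  3.0130e-01] [-0.  -0.2 -1. ] 16.9
(array([-0.0005,  0.0004, -0.    ]), array([-0.0002, -0.0007,  0.    ]))
top scale 6.451612903225806
scene scale 6.451612903225806
```

View pics/b5.png

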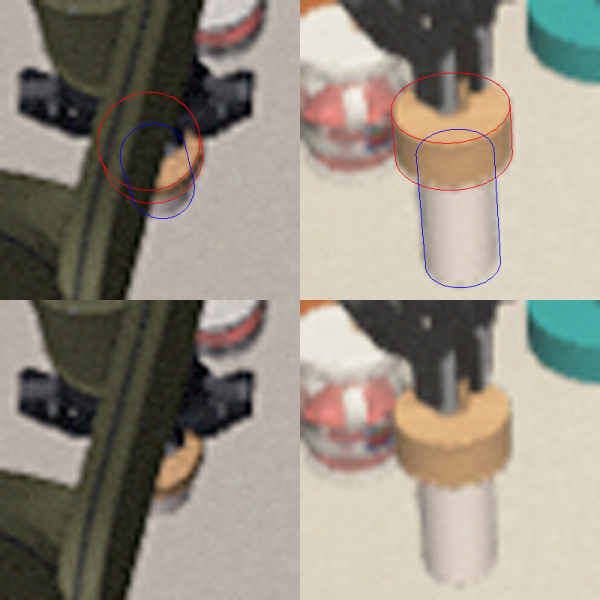

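>>> arm_command --deltas '[10,-0.0005,0.0004,0.003,0,0,0,10,0,0,0.003,0,0,0,10,0,0,0.002,0,0,0]'

```text
t: 7.7
tcp_pos: [628.6, 133.6, 113.7]
eef_rot: [-3.141, -0.0, 0.301]
contact_force: [1.1, 0.1, -1.2]
opening: 16.7
```

>>> arm_command --deltas '[10,0,0,0.003,0,0,0,10,0,0,0.003,0,0,0,10,0,0,0.002,0,0,0]'

```text
t: 8.0
tcp_pos: [628.6, 133.5, 104.8]
eef_rot: [-3.141, -0.0, 0.301]
contact_force: [-0.0, -0.5, -0.4]
opening: 16.9
```

```bash
python3 cmp.py b6 small 30 48 628.7 133.7
```

```text
[628.6 133.5 104.8] [-3.1413e+00 -2.0000e-04  3.0130e-01] [-0.  -0.5 -0.4] 16.9
(array([ 0.0002, -0.0001,  0.    ]), array([-0.0003, -0.0002,  0.    ]))
top scale 6.451612903225806
scene scale 6.451612903225806
```

View pics/b6.png

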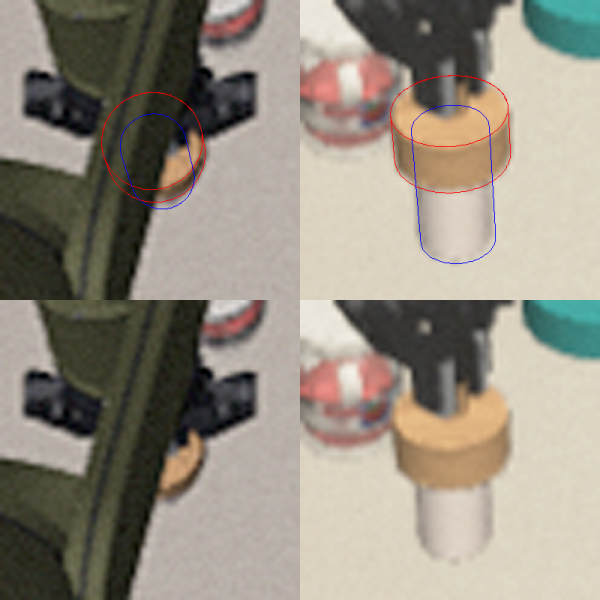

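>>> arm_command --deltas '[10,0,0,0.002,0,0,0,10,0,0,0.0015,0,0,0,10,0,0,0.001,0,0,0]'

```text
t: 8.4
tcp_pos: [628.9, 133.6, 100.6]
eef_rot: [-3.142, -0.001, 0.301]
contact_force: [0.1, 0.6, 6.8]
opening: 16.8
```

>>> arm_command --deltas '[45,0,0,0,0,0,0,45,0,0,0,0,0,0,45,0,0,0,0,0,0,45,0,0,-0.008,0,0,0,45,0,0,-0.015,0,0,0,45,0,0,-0.03,0,0,0,45,0,0,-0.035,0,0,0]'

```text
t: 9.1
tcp_pos: [624.9, 133.0, 186.3]
eef_rot: [-3.139, 0.012, 0.301]
contact_force: [0.2, 0.1, 0.2]
opening: 38.4
```

```bash
python3 -c "
from h import *
print(go((423,86,190),yaw=0.302))"
```

```text
(array([-0.2068, -0.0151, -0.0013]), array([-0.0021,  0.0117, -0.0007]))
```

>>> arm_command --deltas '[45,-0.03,-0.003,0,-0.002,0.006,0,45,-0.04,-0.003,0,0,0.006,0,45,-0.04,-0.003,0,0,0,0,45,-0.04,-0.003,0,0,0,0,45,-0.03,-0.002,0.01,0,0,0,45,-0.015,0,0.01,0,0,0,45,-0.008,0,0.01,0,0,0,45,0,0,0,0,0,0]'

```text
t: 9.9
tcp_pos: [426.5, 85.7, 165.0]
eef_rot: [3.138, -0.025, 0.302]
contact_force: [-0.3, -0.1, 0.2]
opening: 38.4
```

```bash
python3 look.py c1 45;python3 -c "
from h import *
im=cv2.imread('pics/c1_scene.png');G=grad(im)
for i,(R) in enumerate((40,50,60)):
    z=90-30*i
    print(gsearch(lambda x,y:samp(G,hull('scene',x,y,z-30,z,R))+samp(G,proj('scene',circ(x,y,z,R))),(424,86),5))
print(gsearch(lambda x,y:samp(G,hull('scene',x,y,52,82,30))+samp(G,proj('scene',circ(x,y,82,30))),(629,134),7))
print(go((423,86,145)))
"
```

```text
[426.5  85.7 165. ] [ 3.1376 -0.0247  0.3017] [-0.3 -0.1  0.2] 38.4
top [266.3 240.4]
origin 221 195 scale 4.444444444444445
scene [318.  218.6]
origin 272 173 scale 4.444444444444445
(np.float32(225.51297), (np.float64(425.5), np.float64(85.5)))
(np.float32(190.85489), (np.float64(426.0), np.float64(85.5)))
(np.float32(205.12231), (np.float64(424.0), np.float64(86.5)))
(np.float32(236.25806), (np.float64(630.0), np.float64(134.0)))
(array([-0.007 , -0.0019,  0.021 ]), array([ 0.0048, -0.0289, -0.0001]))
```

View pics/c1.png

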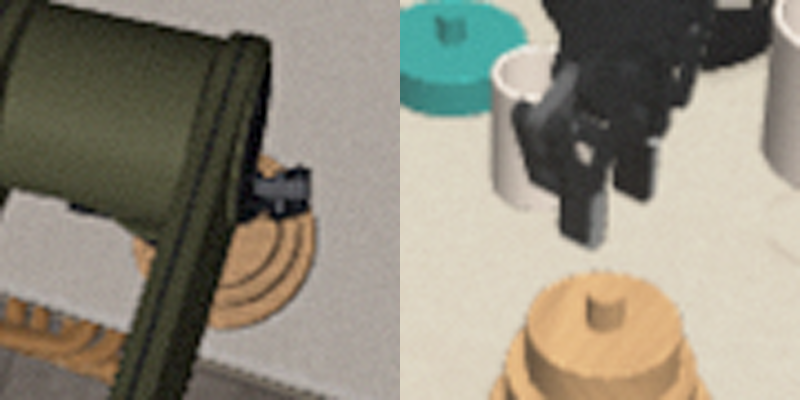

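View pics/c1_scene.png

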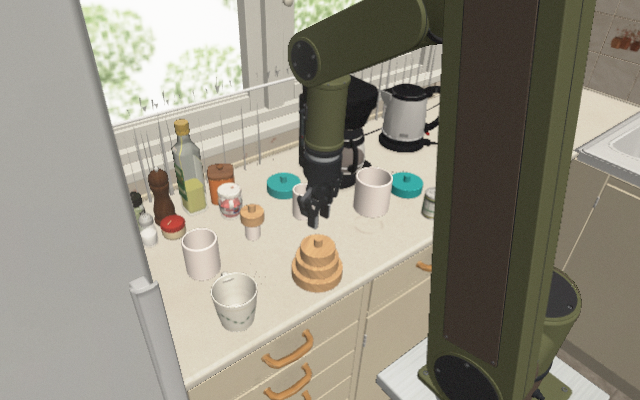

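>>> arm_command --deltas '[45,-0.001,0,0.008,0.004,-0.014,0,45,-0.001,0,0.008,0,-0.012,0,45,0,0,0.008,0,0,0,45,0,0,0.002,0,0,0]'

```text
t: 10.4
tcp_pos: [433.2, 86.3, 140.0]
eef_rot: [3.14, -0.007, 0.302]
contact_force: [-0.2, 0.7, 0.4]
opening: 38.3
```

```bash
python3 -c "
from h import *
print(go((425,85.5,107.5)))"
```

```text
(array([-0.0083, -0.0017,  0.0324]), array([ 0.0017, -0.0071, -0.    ]))
```

>>> arm_command --deltas '[45,-0.005,-0.001,0.002,0.0015,-0.004,0,45,-0.003,-0.0005,0.002,0,-0.003,0,45,0,0,0,0,0,0]'

```text
t: 10.7
tcp_pos: [424.1, 85.4, 134.4]
eef_rot: [-3.141, 0.003, 0.302]
contact_force: [-0.4, -0.4, 0.2]
opening: 38.5
```

```bash
python3 look.py c2 35; python3 -c "
from h import *
print(go((425,85.5,107.5)))"
```

```text
[424.1  85.4 134.4] [-3.141   0.0032  0.3022] [-0.4 -0.4  0.2] 38.5
top [267.3 242.8]
origin 232 207 scale 5.714285714285714
scene [318.4 230. ]
origin 283 195 scale 5.714285714285714
(array([0.0003, 0.    , 0.0273]), array([-0.0003,  0.0019, -0.    ]))
```

View pics/c2.png

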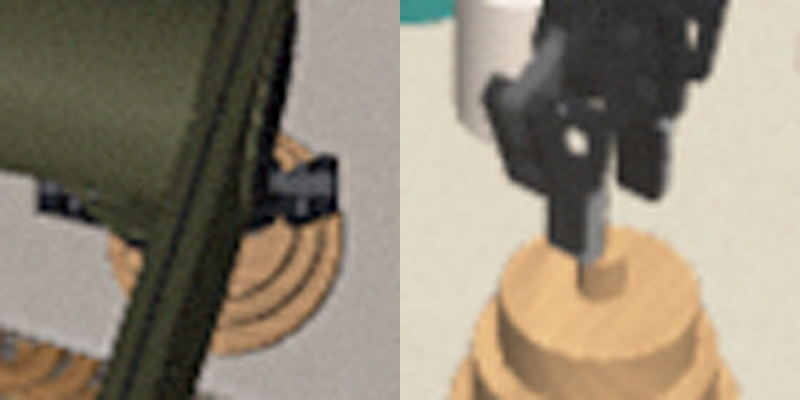

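>>> arm_command --deltas '[45,0,0,0.006,0,0.001,0,45,0,0,0.006,0,0,0,45,0,0,0.004,0,0,0,45,0,0,0.002,0,0,0]'

```text
t: 11.2
tcp_pos: [425.5, 85.5, 116.2]
eef_rot: [3.141, -0.002, 0.302]
contact_force: [0.2, -1.1, 0.5]
opening: 38.6
```

```bash
python3 -c "
from h import *
print(go((425,85.5,107.5)))"
```

```text
(array([-0.0005, -0.0002,  0.0087]), array([ 0.0002, -0.0018, -0.    ]))
```

>>> arm_command --deltas '[45,-0.0005,0,0.004,0,-0.001,0,45,0,0,0.003,0,0,0,45,0,0,0.0015,0,0,0,10,0,0,0,0,0,0,10,0,0,0,0,0,0,10,0,0,0,0,0,0,10,0,0,0,0,0,0]'

```text
t: 11.9
tcp_pos: [424.9, 85.3, 106.6]
eef_rot: [3.142, 0.0, 0.302]
contact_force: [0.8, -0.5, -0.6]
opening: 17.4
```

```bash
python3 look.py c3 35
```

```text
[424.9  85.3 106.6] [3.1415e+00 2.0000e-04 3.0210e-01] [ 0.8 -0.5 -0.6] 17.4
top [268.4 243.9]
origin 233 208 scale 5.714285714285714
scene [317.8 239.4]
origin 282 204 scale 5.714285714285714
```

View pics/c3.png

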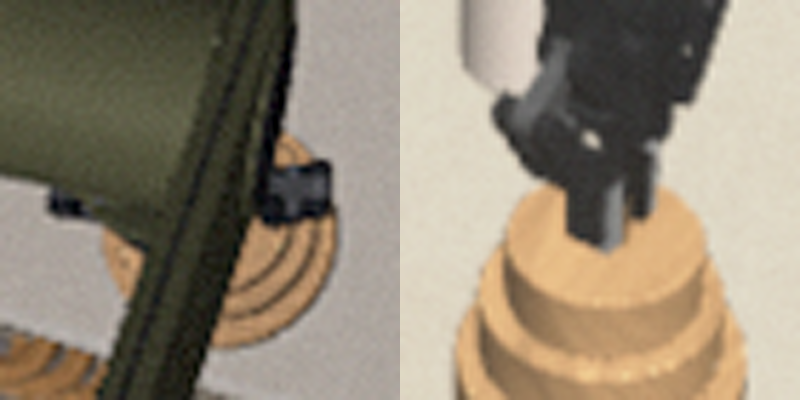

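>>> arm_command --deltas '[10,0,0,-0.01,0,0,0,10,0,0,-0.025,0,0,0,10,0.01,0.01,-0.03,0,0,0,10,0.03,0.032,0,0,0,0,10,0.035,0.035,0,0,0,0,10,0.035,0.035,0,0,0,0,10,0.03,0.03,0,0,0,0,10,0.015,0.015,0,0,0,0]'

```text
t: 12.8
tcp_pos: [621.5, -20.4, 178.6]
eef_rot: [3.141, 0.0, 0.306]
contact_force: [-0.3, 1.1, -0.7]
opening: 16.7
```

```bash
python3 cmp.py d1 medium 40 46.6 626.5 -25
```

```text
[621.5 -20.4 178.6] [3.1414e+00 1.0000e-04 3.0630e-01] [-0.3  1.1 -0.7] 16.7
(array([0.0034, 0.0058, 0.    ]), array([0.0002, 0.0001, 0.    ]))
top scale 5.555555555555555
scene scale 5.555555555555555
```

View pics/d1.png

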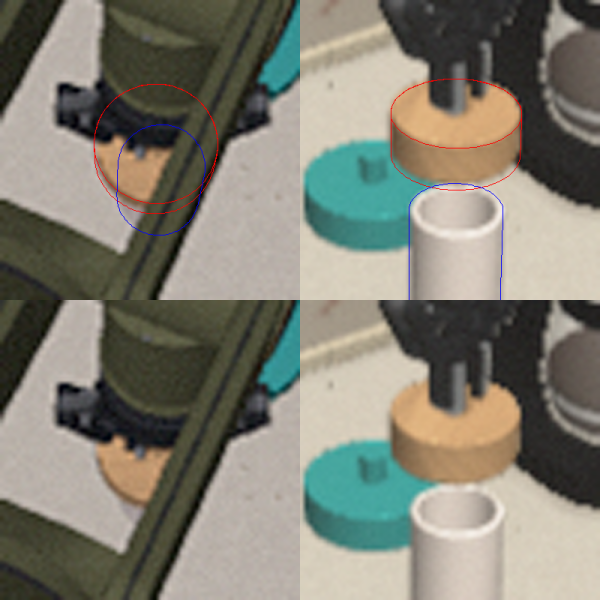

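>>> arm_command --deltas '[10,0.0015,0.003,0.008,0,0,0,10,0.0015,0.003,0.008,0,0,0,10,0,0,0.008,0,0,0,10,0,0,0.008,0,0,0,10,0,0,0.003,0,0,0]'

```text
t: 13.4
tcp_pos: [621.7, -23.6, 140.7]
eef_rot: [-3.139, 0.004, 0.307]
contact_force: [-0.2, 0.3, -0.7]
opening: 16.9
```

```bash
python3 cmp.py d2 medium 40 46.6 626.5 -25
```

```text
[621.7 -23.6 140.7] [-3.1393  0.0043  0.3069] [-0.2  0.3 -0.7] 16.9
(array([ 0.0042,  0.0028, -0.    ]), array([-0.0023,  0.0043, -0.    ]))
top scale 5.555555555555555
scene scale 5.555555555555555
```

View pics/d2.png

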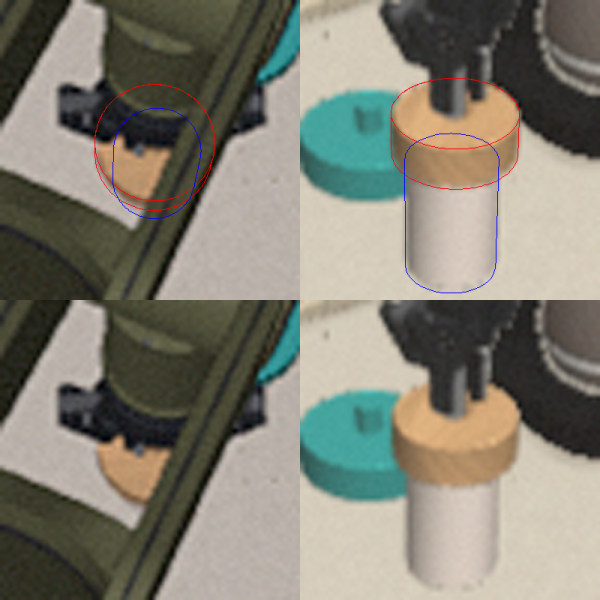

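>>> arm_command --deltas '[10,0.0025,0.0015,0,-0.001,0.002,0,10,0.0015,0.001,0.001,-0.001,0.002,0,10,0,0,0,0,0,0]'

```text
t: 13.8
tcp_pos: [627.3, -24.5, 140.9]
eef_rot: [3.141, -0.002, 0.308]
contact_force: [0.4, -0.1, -0.8]
opening: 17.1
```

```bash
python3 cmp.py d3 medium 40 46.6 626.5 -25
```

```text
[627.3 -24.5 140.9] [ 3.141e+00 -1.800e-03  3.075e-01] [ 0.4 -0.1 -0.8] 17.1
(array([-0.001 ,  0.0002, -0.    ]), array([ 0.0006, -0.0018, -0.    ]))
top scale 5.555555555555555
scene scale 5.555555555555555
```

View pics/d3.png

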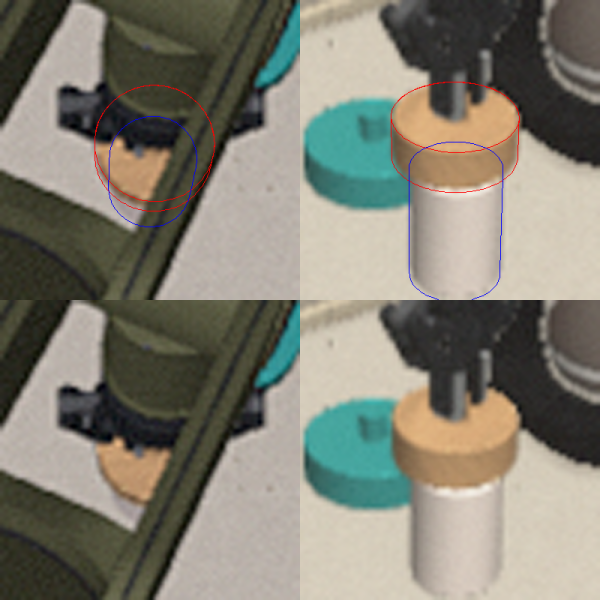

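>>> arm_command --deltas '[10,-0.001,0,0.004,0,-0.002,0,10,0,0,0.004,0,0,0,10,0,0,0.002,0,0,0]'

```text
t: 14.2
tcp_pos: [626.6, -24.9, 130.9]
eef_rot: [3.141, -0.001, 0.307]
contact_force: [-0.4, 0.4, -0.6]
opening: 17.2
```

```bash
python3 -c "
from h import *
print(go((626.5,-25,108.5)))"
```

```text
(array([-0.0001,  0.    ,  0.0224]), array([ 0.0011, -0.0008, -0.    ]))
```

>>> arm_command --deltas '[10,0,0,0.003,0,-0.001,0,10,0,0,0.003,0,0,0,10,0,0,0.003,0,0,0,10,0,0,0.001,0,0,0]'

```text
t: 14.6
tcp_pos: [626.2, -24.9, 119.3]
eef_rot: [3.141, 0.001, 0.307]
contact_force: [-0.0, 0.7, -1.0]
opening: 17.0
```

```bash
python3 cmp.py d4 medium 40 46.6 626.5 -25
```

```text
[626.2 -24.9 119.3] [3.1411e+00 1.5000e-03 3.0730e-01] [-0.   0.7 -1. ] 17.0
(array([ 0.0003,  0.0002, -0.    ]), array([0.0005, 0.0015, 0.    ]))
top scale 5.555555555555555
scene scale 5.555555555555555
```

View pics/d4.png

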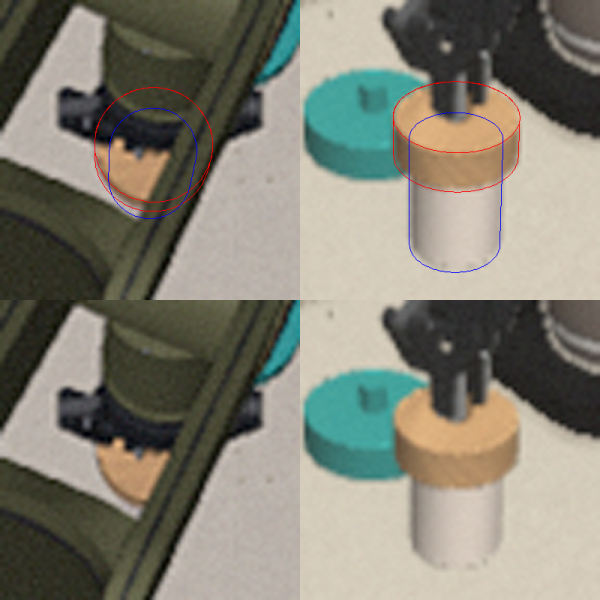

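Skirt is 12 mm past the rim with no force; continuing down to contact.

>>> arm_command --deltas '[10,0,0,0.003,0,0.001,0,10,0,0,0.003,0,0,0,10,0,0,0.0015,0,0,0,10,0,0,0.001,0,0,0]'

```text
t: 15.1
tcp_pos: [626.6, -25.0, 110.8]
eef_rot: [3.141, -0.001, 0.307]
contact_force: [0.0, 0.4, 0.5]
opening: 17.0
```

>>> arm_command --deltas '[10,0,0,0.0015,0,0,0,10,0,0,0.001,0,0,0]'

```text
t: 15.3
tcp_pos: [626.9, -25.0, 109.0]
eef_rot: [3.14, -0.001, 0.307]
contact_force: [-3.0, 0.3, 9.2]
opening: 17.0
```

>>> arm_command --deltas '[45,0,0,0,0,0,0,45,0,0,0,0,0,0,45,0,0,0,0,0,0,45,0,0,-0.008,0,0,0,45,0,0,-0.015,0,0,0,45,0,0,-0.025,0,0,0,45,-0.01,-0.01,-0.02,0,0,0,45,-0.025,-0.025,0,0,0,0]'

```text
t: 16.1
tcp_pos: [586.9, -3.7, 180.7]
eef_rot: [3.138, -0.006, 0.305]
contact_force: [0.1, 0.2, -0.1]
opening: 38.7
```

>>> arm_command --deltas '[45,-0.035,-0.035,0,0,0,0,45,-0.035,-0.036,0,0,0,0,45,-0.03,-0.032,0.005,0,0,0,45,-0.013,-0.018,0.005,0,0,0,45,-0.005,-0.005,0.005,0,0,0,45,0,0,0,0,0,0]'

```text
t: 16.7
tcp_pos: [429.7, 84.1, 167.9]
eef_rot: [3.137, -0.012, 0.305]
contact_force: [-0.0, -0.3, 1.0]
opening: 38.4
```

```bash
python3 look.py e1 45;python3 -c "
from h import *
im=cv2.imread('pics/e1_scene.png');G=grad(im)
for i,(R) in enumerate((50,60)):
    z=60-30*i
    print(gsearch(lambda x,y:samp(G,hull('scene',x,y,z-30,z,R))+samp(G,proj('scene',circ(x,y,z,R))),(424,86),5))
print(gsearch(lambda x,y:samp(G,hull('scene',x,y,62,92,40))+samp(G,proj('scene',circ(x,y,92,40))),(627,-25),7))
print(go((424.5,86,105),yaw=.305))
"
```

```text
[429.7  84.1 167.9] [ 3.1367 -0.0119  0.3054] [-0.  -0.3  1. ] 38.4
top [267.2 239.3]
origin 222 194 scale 4.444444444444445
scene [317.7 216.5]
origin 272 171 scale 4.444444444444445
(np.float32(225.93346), (np.float64(426.0), np.float64(85.5)))
(np.float32(181.08832), (np.float64(423.5), np.float64(87.0)))
(np.float32(160.82516), (np.float64(629.5), np.float64(-23.5)))
(array([-0.0074, -0.0049,  0.0633]), array([ 0.0055, -0.0141, -0.0008]))
```

View pics/e1.png

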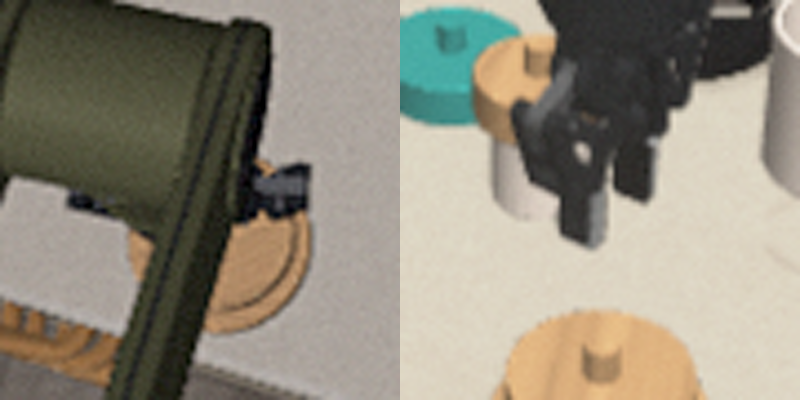

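View pics/e1_scene.png

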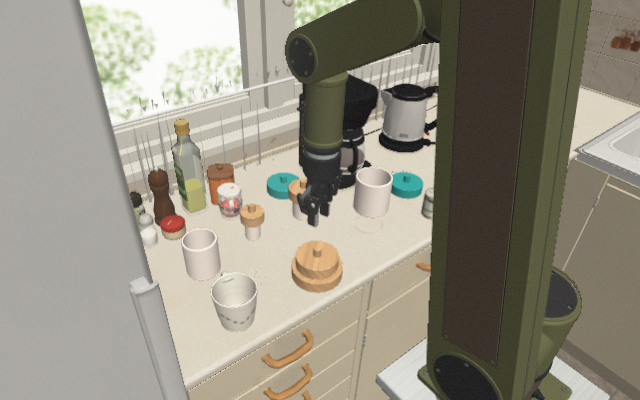

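>>> arm_command --deltas '[45,-0.002,-0.001,0.015,0.005,-0.007,0,45,-0.002,0,0.015,0,-0.007,0,45,0,0,0.015,0,0,0,45,0,0,0.008,0,0,0,45,0,0,0,0,0,0]'

```text
t: 17.3
tcp_pos: [440.9, 80.5, 115.8]
eef_rot: [3.137, -0.011, 0.3]
contact_force: [0.3, -0.1, 0.1]
opening: 38.3
```

```bash
python3 -c "
from h import *
print(go((425.5,85.5,105),yaw=.305))"
```

```text
(array([-0.0134, -0.0093,  0.0106]), array([ 0.0044, -0.0115, -0.0055]))
```

>>> arm_command --deltas '[45,-0.008,-0.005,0.001,0.002,-0.006,-0.003,45,-0.004,-0.004,0.002,0.002,-0.004,0,45,0,0,0,0,0,0]'

```text
t: 17.6
tcp_pos: [428.0, 85.4, 113.3]
eef_rot: [3.141, -0.002, 0.301]
contact_force: [0.6, 0.3, -0.5]
opening: 38.5
```

```bash
python3 look.py e2 35; python3 -c "
from h import *
print(go((425.5,85.5,77.5),yaw=.305))"
```

```text
[428.   85.4 113.3] [ 3.1411e+00 -2.5000e-03  3.0120e-01] [ 0.6  0.3 -0.5] 38.5
top [268.5 242.4]
origin 233 207 scale 5.714285714285714
scene [317.  236.4]
origin 281 201 scale 5.714285714285714
(array([-0.0031, -0.0011,  0.0361]), array([ 0.0009, -0.0037, -0.0036]))
```

View pics/e2.png

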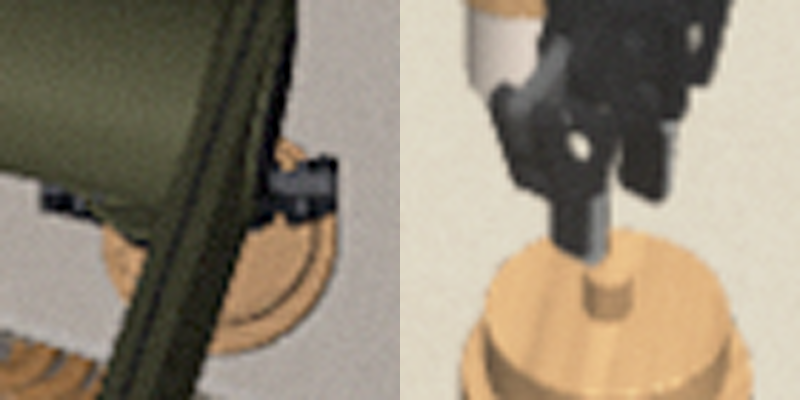

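>>> arm_command --deltas '[45,-0.0015,-0.0005,0.006,0,-0.002,0,45,-0.0005,0,0.006,0,0,0,45,0,0,0.006,0,0,0,45,0,0,0.004,0,0,0,45,0,0,0.002,0,0,0]'

```text
t: 18.2
tcp_pos: [427.2, 85.5, 88.4]
eef_rot: [3.14, -0.004, 0.302]
contact_force: [0.3, -1.3, -1.2]
opening: 38.4
```

```bash
python3 -c "
from h import *
print(go((425.5,85.5,77.5),yaw=.302))"
```

```text
(array([-0.0017, -0.0005,  0.0109]), array([ 0.0015, -0.004 ,  0.0001]))
```

>>> arm_command --deltas '[45,-0.001,-0.0005,0.004,0.001,-0.002,0,45,-0.0005,0,0.004,0,-0.001,0,45,0,0,0.0025,0,0,0,10,0,0,0,0,0,0,10,0,0,0,0,0,0,10,0,0,0,0,0,0,10,0,0,0,0,0,0]'

```text
t: 18.9
tcp_pos: [425.5, 85.4, 76.6]
eef_rot: [3.141, 0.0, 0.302]
contact_force: [-0.1, -0.1, 0.2]
opening: 17.0
```

```bash
python3 look.py e3 35; python3 -c "
from h import *
print(go((596.5,290,190),yaw=.302))"
```

```text
[425.5  85.4  76.6] [3.1412e+00 2.0000e-04 3.0210e-01] [-0.1 -0.1  0.2] 17.0
top [269.4 245. ]
origin 234 209 scale 5.714285714285714
scene [317.2 249.2]
origin 282 214 scale 5.714285714285714
(array([ 0.224 , -0.1445, -0.1134]), array([ 0.0004, -0.0001,  0.    ]))
```

View pics/e3.png

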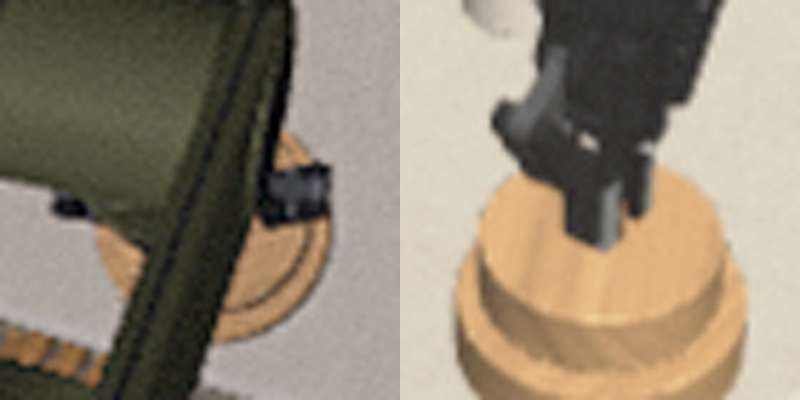

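>>> arm_command --deltas '[10,0,0,-0.01,0,0,0,10,0,0,-0.025,0,0,0,10,0,0,-0.035,0,0,0,10,0.01,-0.006,-0.035,0,0,0,10,0.03,-0.018,-0.01,0,0,0,10,0.038,-0.024,0,0,0,0,10,0.038,-0.024,0,0,0,0,10,0.038,-0.024,0,0,0,0]'

```text
t: 19.8
tcp_pos: [542.0, 222.9, 201.7]
eef_rot: [3.141, 0.001, 0.296]
contact_force: [0.6, 0.1, -0.9]
opening: 17.1
```

```bash
python3 -c "
from h import *
print(go((598,291,185),yaw=.302))"
```

```text
(array([ 0.0734, -0.0488,  0.0166]), array([ 0.0007,  0.0014, -0.0058]))
```

>>> arm_command --deltas '[10,0.03,-0.02,0.003,0,0,0,10,0.022,-0.015,0.004,0,0,0,10,0.012,-0.008,0.004,0,0,0,10,0.005,-0.003,0.004,0,0,0,10,0,0,0,0,0,0]'

```text
t: 20.3
tcp_pos: [600.4, 295.6, 189.5]
eef_rot: [-3.141, -0.006, 0.301]
contact_force: [0.2, -0.5, -1.1]
opening: 17.6
```

```bash
python3 cmp.py f1 large 50 46.6 598 291
```

```text
[600.4 295.6 189.5] [-3.1407 -0.0056  0.3006] [ 0.2 -0.5 -1.1] 17.6
(array([-0.0037,  0.0037, -0.    ]), array([-0.0009, -0.0056,  0.    ]))
top scale 5.0
scene scale 5.0
```

View pics/f1.png

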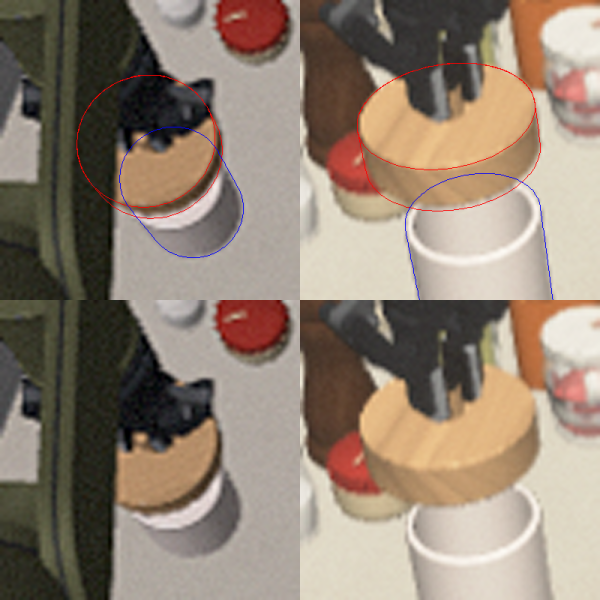

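>>> arm_command --deltas '[10,-0.002,0.002,0.007,-0.001,-0.003,0,10,-0.0015,0.0015,0.007,0,-0.002,0,10,0,0,0.007,0,0,0,10,0,0,0.007,0,0,0,10,0,0,0.004,0,0,0]'

```text
t: 20.9
tcp_pos: [595.5, 286.5, 157.3]
eef_rot: [3.141, 0.0, 0.297]
contact_force: [0.3, 0.1, -0.0]
opening: 17.0
```

```bash
python3 cmp.py f2 large 50 46.6 598 291
```

```text
[595.5 286.5 157.3] [3.1405e+00 3.0000e-04 2.9710e-01] [ 0.3  0.1 -0. ] 17.0
(array([ 0.0037, -0.0036, -0.    ]), array([0.0011, 0.0003, 0.    ]))
top scale 5.0
scene scale 5.0
```

View pics/f2.png

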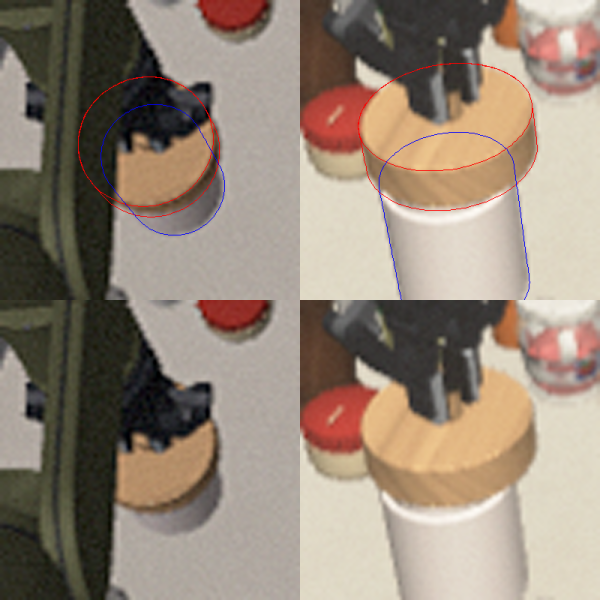

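```bash
cat > rel.py <<'E'
import sys
from h import *
nm,jn,R,dz=sys.argv[1],sys.argv[2],*map(float,sys.argv[3:5])
s=status.state()["tcp_pos"];h,r=JH[jn];z=s[2]-dz
j0=np.array([float(sys.argv[5]),float(sys.argv[6])])
c="scene";G0=grad(cv2.imread("pics/scene0.png"));G=grad(cv2.imread(f"pics/{nm}_{c}.png"))
print("jar(scene0)",jarfit(c,G0,j0,h,r,4)[1], "ring only",fit(c,G0,j0,[(h,r),(h,r-4)],4)[1])
print("jar in current: sides",gsearch(lambda x,y: samp(G,np.array([p for p in hull(c,x,y,0,h-25,r) if p[1]>proj(c,[[x,y,h-25]])[0][1]+4])),j0,5))
for d in(-1,0,1): print("lid",d,gsearch(lambda x,y:samp(G,hull(c,x,y,z+d,z+d+30,R))+samp(G,proj(c,circ(x,y,z+d+30,R))),s[:2],6))
E
python3 rel.py f2 large 50 46.6 598 291
```

```text
jar(scene0) (np.float64(598.5), np.float64(291.5)) ring only (np.float64(592.0), np.float64(296.0))
jar in current: sides (np.float32(84.65422), (np.float64(600.5), np.float64(290.5)))
lid -1 (np.float32(215.55579), (np.float64(595.8829080874864), np.float64(286.62063415460153)))
lid 0 (np.float32(215.2215), (np.float64(594.8829080874864), np.float64(287.12063415460153)))
lid 1 (np.float32(214.81851), (np.float64(593.3829080874864), np.float64(287.12063415460153)))
```

>>> arm_command --deltas '[10,0.002,-0.002,0.003,0,0,0,10,0.0015,-0.0015,0.003,0,0,0,10,0,0,0.003,0,0,0,10,0,0,0,0,0,0]'

```text
t: 21.4
tcp_pos: [598.6, 292.0, 147.8]
eef_rot: [3.141, -0.0, 0.298]
contact_force: [-0.3, -0.5, -0.8]
opening: 17.1
```

```bash
python3 cmp.py f3 large 50 46.6 598.3 290.7
```

```text
[598.6 292.  147.8] [ 3.1407e+00 -5.0000e-04  2.9760e-01] [-0.3 -0.5 -0.8] 17.1
(array([-0.0007,  0.0012,  0.    ]), array([ 0.0009, -0.0005, -0.    ]))
top scale 5.0
scene scale 5.0
```

View pics/f3.png

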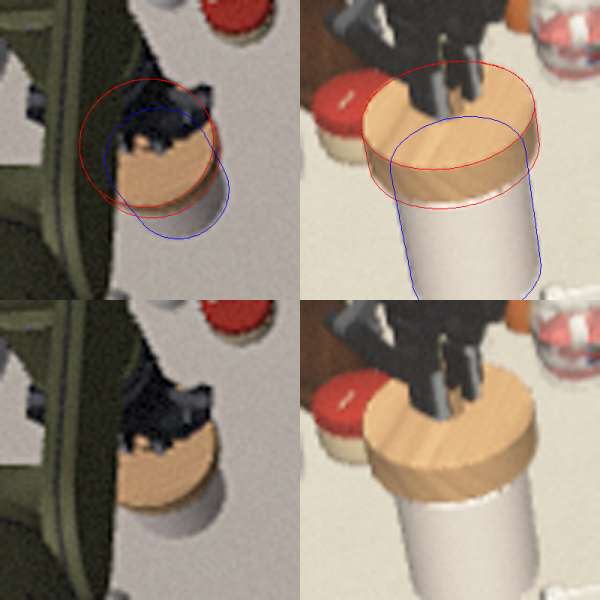

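>>> arm_command --deltas '[10,-0.0005,0.001,0.002,0,0,0,10,-0.0005,0.001,0.002,0,0,0,10,0,0,0.0015,0,0,0]'

```text
t: 21.8
tcp_pos: [598.8, 289.8, 143.1]
eef_rot: [3.141, -0.002, 0.298]
contact_force: [0.2, -1.1, -1.1]
opening: 16.7
```

```bash
python3 cmp.py f4 large 50 46.6 598.3 290;  python3 rel.py f4 large 50 46.6 598 290
```

```text
[598.8 289.8 143.1] [ 3.1408e+00 -2.5000e-03  2.9760e-01] [ 0.2 -1.1 -1.1] 16.7
(array([-0.0004, -0.0004, -0.    ]), array([ 0.0008, -0.0025, -0.    ]))
top scale 5.0
scene scale 5.0
jar(scene0) (np.float64(598.5), np.float64(291.5)) ring only (np.float64(597.0), np.float64(296.5))
jar in current: sides (np.float32(84.7136), (np.float64(600.5), np.float64(290.5)))
lid -1 (np.float32(212.68753), (np.float64(599.6636400551482), np.float64(289.3504915213242)))
lid 0 (np.float32(212.44778), (np.float64(598.6636400551482), np.float64(289.8504915213242)))
lid 1 (np.float32(212.21317), (np.float64(597.1636400551482), np.float64(289.8504915213242)))
```

View pics/f4.png

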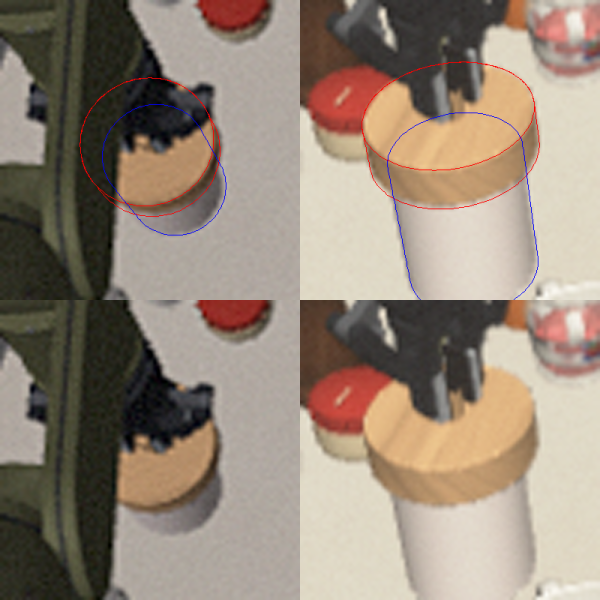

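>>> arm_command --deltas '[10,0,-0.0005,0.003,0,-0.002,0,10,0,0,0.002,0,0,0,10,0,0,0.001,0,0,0]'

```text
t: 22.2
tcp_pos: [598.7, 290.4, 136.7]
eef_rot: [3.141, -0.0, 0.298]
contact_force: [-0.7, 0.3, -0.3]
opening: 17.0
```

>>> arm_command --deltas '[10,0,0,0.003,0,0,0,10,0,0,0.003,0,0,0,10,0,0,0.002,0,0,0]'

```text
t: 22.5
tcp_pos: [600.8, 291.3, 130.8]
eef_rot: [-3.141, -0.006, 0.297]
contact_force: [-0.8, 0.6, -0.1]
opening: 17.1
```

```bash
python3 cmp.py f5 large 50 46.6 598.7 290.4
```

```text
[600.8 291.3 130.8] [-3.1414 -0.0058  0.2973] [-0.8  0.6 -0.1] 17.1
(array([-0.0023,  0.0003, -0.    ]), array([-0.0002, -0.0058,  0.    ]))
top scale 5.0
scene scale 5.0
```

View pics/f5.png

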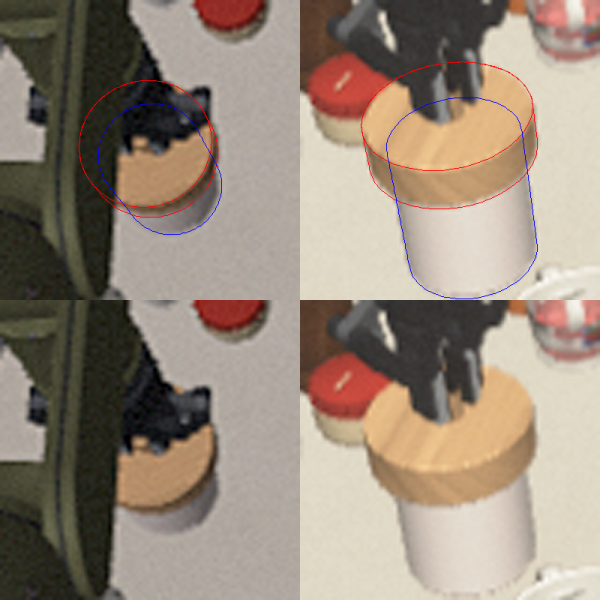

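>>> arm_command --deltas '[10,-0.0015,0,0.001,0,-0.004,0,10,0,0,0.001,0,-0.001,0,10,0,0,0,0,0,0]'

```text
t: 22.9
tcp_pos: [597.7, 290.3, 126.5]
eef_rot: [3.141, 0.004, 0.298]
contact_force: [0.9, 0.6, -0.3]
opening: 16.8
```

>>> arm_command --deltas '[10,0.0005,0,0.0015,0,0.003,0,10,0,0,0.0015,0,0,0,10,0,0,0.001,0,0,0]'

```text
t: 23.2
tcp_pos: [598.2, 290.4, 122.1]
eef_rot: [3.141, 0.001, 0.298]
contact_force: [-1.2, -0.7, -0.2]
opening: 17.4
```

Expect contact near 118.6.

>>> arm_command --deltas '[10,0,0,0.0015,0,0,0,10,0,0,0.001,0,0,0,10,0,0,0.001,0,0,0]'

```text
t: 23.5
tcp_pos: [598.1, 290.4, 118.9]
eef_rot: [3.141, 0.0, 0.298]
contact_force: [-2.5, -0.9, 9.1]
opening: 17.0
```

>>> arm_command --deltas '[45,0,0,0,0,0,0,45,0,0,0,0,0,0,45,0,0,0,0,0,0,45,0,0,-0.008,0,0,0,45,0,0,-0.015,0,0,0,45,0,0,-0.025,0,0,0,45,-0.01,0.006,-0.02,0,0,0,45,-0.03,0.02,0,0,0,0]'

```text
t: 24.3
tcp_pos: [571.3, 256.2, 190.5]
eef_rot: [-3.142, -0.005, 0.3]
contact_force: [0.9, -0.5, -0.0]
opening: 38.9
```

>>> arm_command --deltas '[45,-0.038,0.025,0,0,0,0,45,-0.038,0.025,0,0,0,0,45,-0.038,0.025,0.005,0,0,0,45,-0.033,0.02,0.01,0,0,0,45,-0.02,0.014,0.01,0,0,0,45,-0.01,0.006,0.01,0,0,0,45,0,0,0,0,0,0]'

```text
t: 25.0
tcp_pos: [431.0, 87.4, 159.1]
eef_rot: [3.139, -0.015, 0.3]
contact_force: [0.7, 0.0, -0.1]
opening: 38.5
```

```bash
python3 look.py g1 45;python3 -c "
from h import *
im=cv2.imread('pics/g1_scene.png');G=grad(im)
print(gsearch(lambda x,y:samp(G,hull('scene',x,y,0,30,60))+samp(G,proj('scene',circ(x,y,30,60))),(424,86),5))
print(gsearch(lambda x,y:samp(G,hull('scene',x,y,72,102,50))+samp(G,proj('scene',circ(x,y,102,50))),(598,290),7))
print(go((424,86,90),yaw=.3))
"
```

```text
[431.   87.4 159.1] [ 3.1392 -0.0155  0.3   ] [ 0.7  0.  -0.1] 38.5
top [266.5 238.9]
origin 221 193 scale 4.444444444444445
scene [316. 220.]
origin 271 174 scale 4.444444444444445
(np.float32(236.30444), (np.float64(423.5), np.float64(86.5)))
(np.float32(230.30463), (np.float64(598.5), np.float64(289.5)))
(array([-0.0118, -0.0007,  0.0701]), array([ 0.0028, -0.0198,  0.0008]))
```

View pics/g1.png

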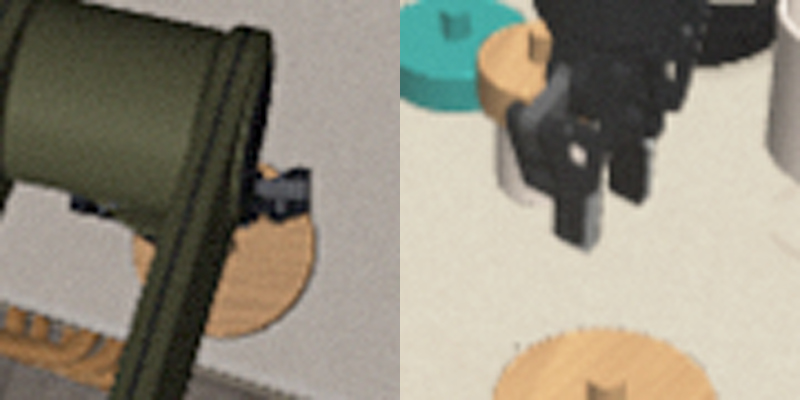

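View pics/g1_scene.png

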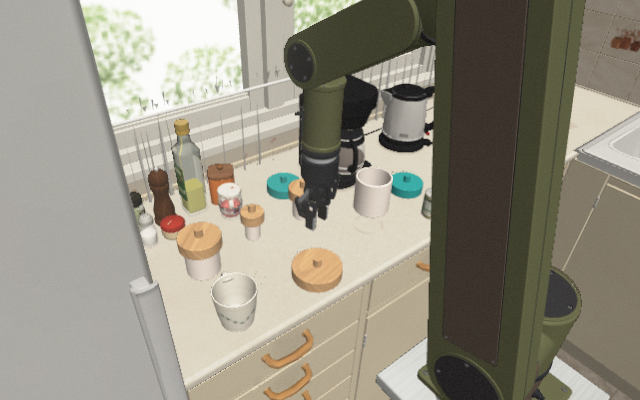

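>>> arm_command --deltas '[45,-0.005,0,0.012,0.002,-0.01,0,45,-0.004,0,0.012,0,-0.008,0,45,-0.002,0,0.012,0,0,0,45,0,0,0.012,0,0,0,45,0,0,0.008,0,0,0,45,0,0,0,0,0,0]'

```text
t: 25.7
tcp_pos: [428.7, 88.5, 100.7]
eef_rot: [3.141, -0.005, 0.305]
contact_force: [-0.3, -0.2, -0.3]
opening: 38.4
```

```bash
python3 -c "
from h import *
print(go((423.7,86.3,85),yaw=.3))"
```

```text
(array([-0.0055,  0.0006,  0.0157]), array([ 0.001, -0.005,  0.005]))
```

>>> arm_command --deltas '[45,-0.003,0,0.006,0.001,-0.003,0.003,45,-0.002,0.0005,0.006,0,-0.002,0,45,0,0,0.003,0,0,0,45,0,0,0,0,0,0]'

```text
t: 26.1
tcp_pos: [424.4, 86.8, 84.4]
eef_rot: [-3.141, 0.0, 0.303]
contact_force: [0.1, -0.3, -1.1]
opening: 38.7
```

```bash
python3 look.py g2 40; python3 -c "
from h import *
print(go((423.7,86.3,47.5),yaw=.302))"
```

```text
[424.4  86.8  84.4] [-3.1415e+00  3.0000e-04  3.0260e-01] [ 0.1 -0.3 -1.1] 38.7
top [268.6 244.9]
origin 228 204 scale 5.0
scene [317.1 247.2]
origin 277 207 scale 5.0
(array([-0.0011,  0.0002,  0.0373]), array([ 0.0001, -0.0004,  0.0006]))
```

View pics/g2.png

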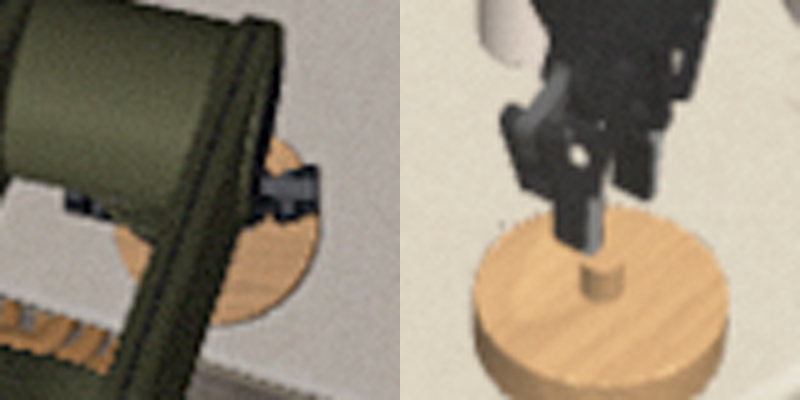

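>>> arm_command --deltas '[45,-0.0005,0,0.006,0,0,0,45,-0.0005,0,0.006,0,0,0,45,0,0,0.006,0,0,0,45,0,0,0.006,0,0,0,45,0,0,0.003,0,0,0]'

```text
t: 26.7
tcp_pos: [424.8, 86.5, 56.6]
eef_rot: [3.141, -0.004, 0.302]
contact_force: [-0.4, -0.0, 0.7]
opening: 38.3
```

```bash
python3 -c "
from h import *
print(go((423.7,86.3,47.5),yaw=.302))"
```

```text
(array([-0.0011, -0.0001,  0.0091]), array([ 0.0007, -0.0035,  0.0003]))
```

>>> arm_command --deltas '[45,-0.0005,0,0.004,0,-0.002,0,45,-0.0005,0,0.003,0,-0.001,0,45,0,0,0.0015,0,0,0,10,0,0,0,0,0,0,10,0,0,0,0,0,0,10,0,0,0,0,0,0,10,0,0,0,0,0,0]'

```text
t: 27.4
tcp_pos: [423.6, 86.1, 46.9]
eef_rot: [3.141, 0.001, 0.302]
contact_force: [-0.0, 0.1, 0.0]
opening: 16.9
```

```bash
python3 look.py g3 40; python3 rel.py g3 xl 60 47 539.5 -197; python3 -c "
from h import *
print(go((539.5,-197,200),yaw=.302))"
```

```text
[423.6  86.1  46.9] [3.1409e+00 1.0000e-03 3.0250e-01] [-0.   0.1  0. ] 16.9
top [270.  246.9]
origin 229 206 scale 5.0
scene [317.1 259.4]
origin 277 219 scale 5.0
jar(scene0) (np.float64(539.5), np.float64(-197.5)) ring only (np.float64(542.5), np.float64(-195.5))
jar in current: sides (np.float32(80.948044), (np.float64(539.5), np.float64(-201.0)))
lid -1 (np.float32(218.88492), (np.float64(425.0581988532991), np.float64(86.08426055274656)))
lid 0 (np.float32(218.84134), (np.float64(424.0581988532991), np.float64(86.58426055274656)))
lid 1 (np.float32(218.6906), (np.float64(423.5581988532991), np.float64(87.08426055274656)))
(array([ 0.0262,  0.3049, -0.153 ]), array([0.0007, 0.001 , 0.0005]))
```

View pics/g3.png

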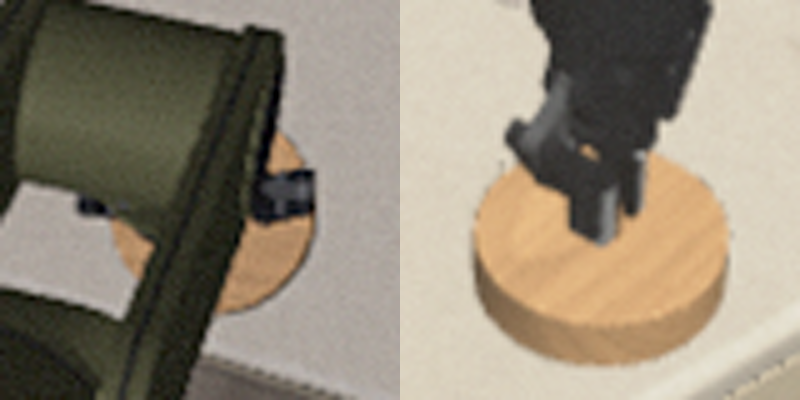

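>>> arm_command --deltas '[10,0,0,-0.01,0,0,0,10,0,0,-0.025,0,0,0,10,0,0,-0.035,0,0,0,10,0,0,-0.035,0,0,0,10,0.003,0.02,-0.03,0,0,0,10,0.004,0.04,-0.01,0,0,0,10,0.004,0.042,0,0,0,0,10,0.004,0.042,0,0,0,0]'

```text
t: 28.3
tcp_pos: [479.3, -46.2, 202.9]
eef_rot: [3.141, 0.0, 0.312]
contact_force: [0.2, 0.1, -1.3]
opening: 17.4
```

```bash
python3 -c "
from h import *
print(go((539,-197,190),yaw=.302))"
```

```text
(array([0.0106, 0.1619, 0.0129]), array([0.0003, 0.    , 0.0095]))
```

>>> arm_command --deltas '[10,0.002,0.036,0,0,0,0.004,10,0.003,0.04,0,0,0,0.004,10,0.003,0.036,0.002,0,0,0,10,0.002,0.025,0.003,0,0,0,10,0.001,0.014,0.003,0,0,0,10,0,0.006,0.003,0,0,0,10,0,0,0,0,0,0]'

```text
t: 29.0
tcp_pos: [539.8, -203.2, 197.0]
eef_rot: [3.137, -0.006, 0.298]
contact_force: [-0.1, -0.1, -1.5]
opening: 17.1
```

```bash
python3 cmp.py h1 xl 60 46.9 539 -197
```

```text
[ 539.8 -203.2  197. ] [ 3.1374 -0.0057  0.2976] [-0.1 -0.1 -1.5] 17.1
(array([ 0.001 , -0.0061, -0.    ]), array([ 0.0042, -0.0057, -0.    ]))
top scale 4.444444444444445
scene scale 4.444444444444445
```

View pics/h1.png

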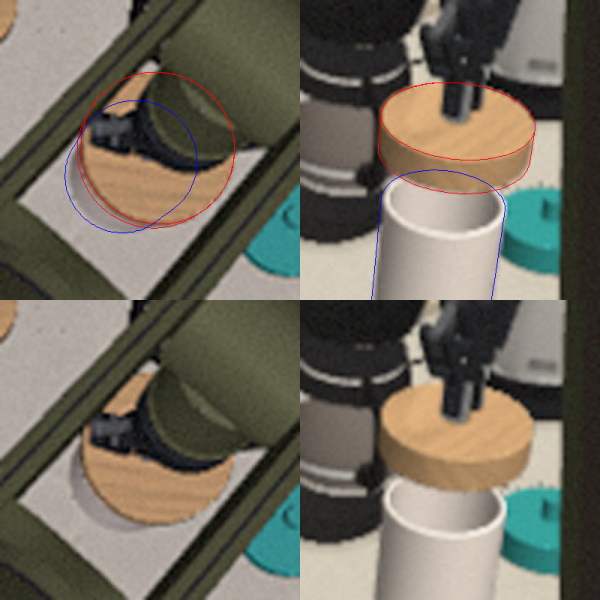

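>>> arm_command --deltas '[10,0,-0.003,0.006,0.002,-0.003,0,10,0,-0.002,0.006,0.002,-0.002,0,10,0,0,0.006,0,0,0,10,0,0,0.006,0,0,0,10,0,0,0.003,0,0,0,10,0,0,0,0,0,0]'

```text
t: 29.7
tcp_pos: [536.2, -191.8, 168.0]
eef_rot: [-3.139, 0.001, 0.304]
contact_force: [-0.8, 0.8, -1.4]
opening: 16.7
```

```bash
python3 cmp.py h2 xl 60 46.9 539 -197;python3 rel.py h2 xl 60 46.9 539.5 -197
```

```text
[ 536.2 -191.8  168. ] [-3.1386e+00  1.1000e-03  3.0370e-01] [-0.8  0.8 -1.4] 16.7
(array([ 0.0011,  0.0058, -0.    ]), array([-0.003 ,  0.0011, -0.    ]))
top scale 4.444444444444445
scene scale 4.444444444444445
jar(scene0) (np.float64(539.5), np.float64(-197.5)) ring only (np.float64(542.5), np.float64(-195.5))
jar in current: sides (np.float32(79.48928), (np.float64(539.5), np.float64(-201.0)))
lid -1 (np.float32(230.74908), (np.float64(536.5373178721894), np.float64(-192.13419912526362)))
lid 0 (np.float32(230.60498), (np.float64(535.5373178721894), np.float64(-190.63419912526362)))
lid 1 (np.float32(230.44385), (np.float64(534.5373178721894), np.float64(-189.63419912526362)))
```

View pics/h2.png

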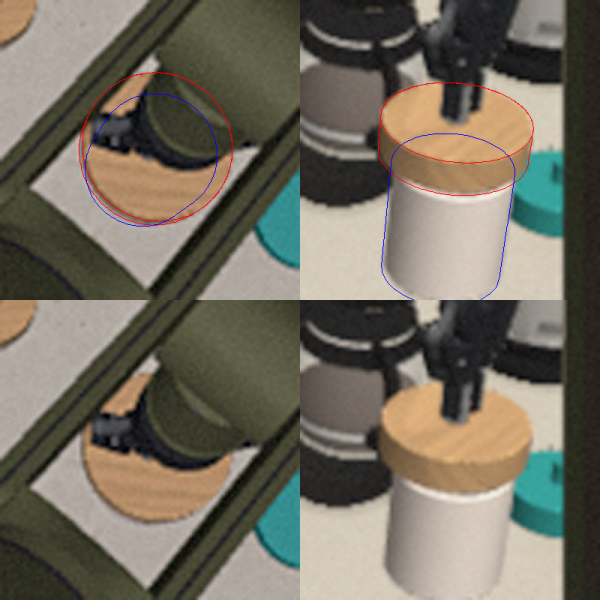

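>>> arm_command --deltas '[10,0.0005,0.003,0.003,-0.0015,0.001,0,10,0.0005,0.002,0.003,-0.001,0,0,10,0,0.0005,0.002,0,0,0,10,0,0,0,0,0,0]'

```text
t: 30.2
tcp_pos: [540.2, -198.4, 160.5]
eef_rot: [3.14, -0.002, 0.303]
contact_force: [-0.4, 0.2, -0.4]
opening: 17.0
```

```bash
python3 cmp.py h3 xl 60 46.9 539 -197.8;python3 rel.py h3 xl 60 46.9 539.5 -197
```

```text
[ 540.2 -198.4  160.5] [ 3.1398e+00 -2.1000e-03  3.0290e-01] [-0.4  0.2 -0.4] 17.0
(array([-0.0009, -0.0009, -0.    ]), array([ 0.0018, -0.0021, -0.    ]))
top scale 4.444444444444445
scene scale 4.444444444444445
jar(scene0) (np.float64(539.5), np.float64(-197.5)) ring only (np.float64(542.5), np.float64(-195.5))
jar in current: sides (np.float32(79.2822), (np.float64(539.5), np.float64(-201.0)))
lid -1 (np.float32(227.76447), (np.float64(540.7288547592556), np.float64(-199.3224896973531)))
lid 0 (np.float32(227.5682), (np.float64(540.2288547592556), np.float64(-197.8224896973531)))
lid 1 (np.float32(227.32513), (np.float64(539.2288547592556), np.float64(-196.3224896973531)))
```

View pics/h3.png

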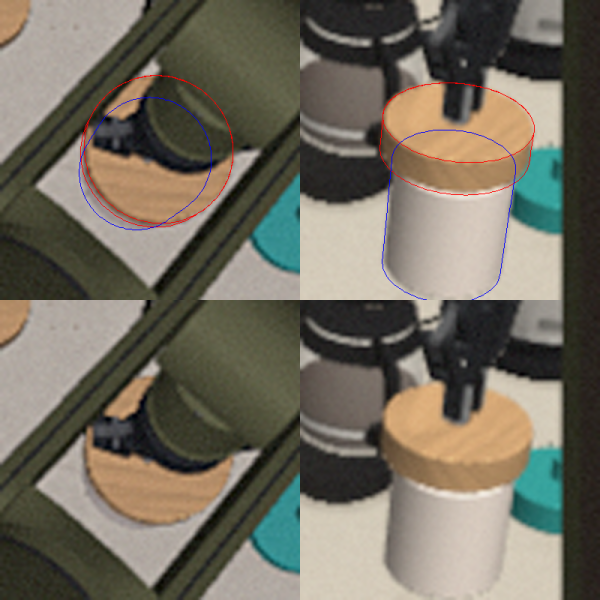

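>>> arm_command --deltas '[10,-0.0005,-0.0003,0.003,0.001,-0.001,0,10,0,0,0.003,0,0,0,10,0,0,0.003,0,0,0,10,0,0,0.001,0,0,0]'

```text
t: 30.7
tcp_pos: [539.7, -198.1, 150.3]
eef_rot: [3.14, -0.002, 0.303]
contact_force: [0.0, 1.1, -1.0]
opening: 17.0
```

```bash
python3 cmp.py h4 xl 60 46.9 539.2 -198;python3 rel.py h4 xl 60 46.9 539.5 -197
```

```text
[ 539.7 -198.1  150.3] [ 3.1404e+00 -1.8000e-03  3.0290e-01] [ 0.   1.1 -1. ] 17.0
(array([-0.0004, -0.0003, -0.    ]), array([ 0.0012, -0.0018, -0.    ]))
top scale 4.444444444444445
scene scale 4.444444444444445
jar(scene0) (np.float64(539.5), np.float64(-197.5)) ring only (np.float64(542.5), np.float64(-195.5))
jar in current: sides (np.float32(79.871765), (np.float64(539.5), np.float64(-201.0)))
lid -1 (np.float32(229.71533), (np.float64(539.7709764457644), np.float64(-197.6868644518882)))
lid 0 (np.float32(229.52968), (np.float64(538.7709764457644), np.float64(-196.1868644518882)))
lid 1 (np.float32(229.43942), (np.float64(537.7709764457644), np.float64(-195.1868644518882)))
```

View pics/h4.png

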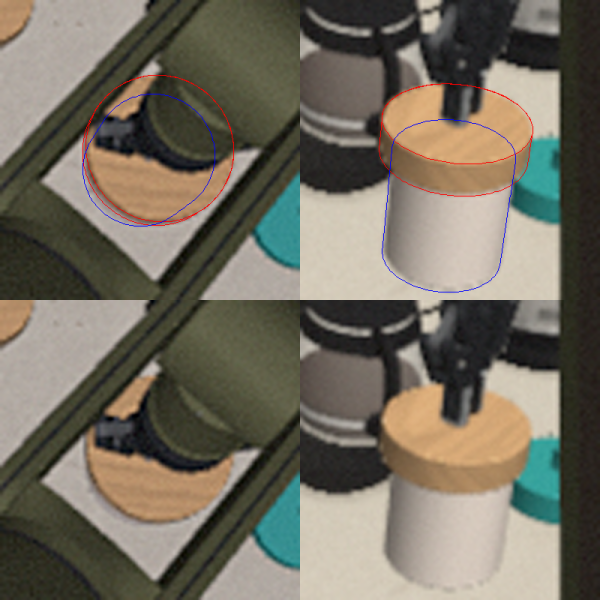

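>>> arm_command --deltas '[10,0,0.001,0.003,0.001,-0.001,0,10,0,0,0.002,0,0,0,10,0,0,0.002,0,0,0]'

```text
t: 31.1
tcp_pos: [540.5, -199.4, 143.4]
eef_rot: [3.141, -0.002, 0.303]
contact_force: [-0.4, 0.7, -0.7]
opening: 17.4
```

>>> arm_command --deltas '[10,-0.0005,-0.0005,0.002,0,-0.001,0,10,0,0,0.002,0,0,0,10,0,0,0.002,0,0,0]'

```text
t: 31.4
tcp_pos: [539.9, -199.0, 136.8]
eef_rot: [3.141, -0.0, 0.303]
contact_force: [0.1, -0.1, -0.9]
opening: 17.1
```

```bash
python3 cmp.py h5 xl 60 46.9 539.2 -198
```

```text
[ 539.9 -199.   136.8] [ 3.1408e+00 -4.0000e-04  3.0300e-01] [ 0.1 -0.1 -0.9] 17.1
(array([-0.0003, -0.0012, -0.    ]), array([ 0.0008, -0.0004, -0.    ]))
top scale 4.444444444444445
scene scale 4.444444444444445
```

View pics/h5.png

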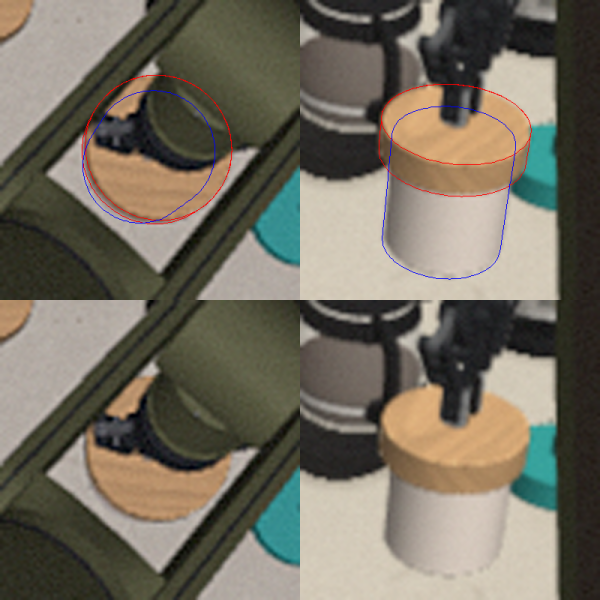

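Skirt is around the rim by 15 mm; final contact expected near 129.

>>> arm_command --deltas '[10,0,-0.0005,0.002,0,0,0,10,0,0,0.002,0,0,0,10,0,0,0.001,0,0,0]'

```text
t: 31.8
tcp_pos: [539.6, -198.5, 131.4]
eef_rot: [3.141, -0.0, 0.303]
contact_force: [0.4, 0.8, -1.0]
opening: 16.8
```

>>> arm_command --deltas '[10,0,0,0.0015,0,0,0,10,0,0,0.001,0,0,0]'

```text
t: 32.0
tcp_pos: [539.7, -198.4, 128.9]
eef_rot: [3.141, -0.0, 0.303]
contact_force: [-2.4, 0.7, 7.4]
opening: 16.9
```

Contact at the expected height. Releasing, lifting, and backing away to get a clear view.

>>> arm_command --deltas '[45,0,0,0,0,0,0,45,0,0,0,0,0,0,45,0,0,0,0,0,0,45,0,0,-0.008,0,0,0,45,0,0,-0.015,0,0,0,45,0,0,-0.03,0,0,0,45,0,0,-0.035,0,0,0,45,-0.02,0.01,-0.02,0,0,0]'

```text
t: 32.8
tcp_pos: [523.2, -212.2, 239.2]
eef_rot: [-3.138, 0.003, 0.305]
contact_force: [0.2, -0.6, 0.9]
opening: 38.3
```

```bash
python3 -c "
from h import *
print(go((434,-296,245),yaw=.302),go((184,-544,245),yaw=.302))"
```

```text
(array([-0.1103,  0.0531, -0.0057]), array([-0.0038,  0.0032,  0.0033])) (array([-0.4232,  0.2145, -0.0053]), array([-0.0038,  0.0032,  0.0033]))
```

>>> arm_command --deltas '[45,-0.04,0.02,0,0,0,0,45,-0.04,0.02,0,0,0,0,45,-0.04,0.02,0,0,0,0,45,-0.04,0.02,0,0,0,0,45,-0.04,0.02,0,0,0,0,45,-0.04,0.02,0,0,0,0,45,-0.04,0.02,0,0,0,0,45,-0.02,0.01,0,0,0,0]'

```text
t: 33.6
tcp_pos: [279.3, -456.0, 251.4]
eef_rot: [3.126, -0.008, 0.313]
contact_force: [1.1, 0.6, -0.6]
opening: 38.6
```

```bash
python3 - <<'E'
from h import *
T={}
for c in("top","scene"):
    im=snapshot(c); cv2.imwrite(f"pics/end_{c}.png",im); G=grad(im)
    for n,R,xy in(("small",30,(629,134)),("medium",40,(626.7,-25)),("large",50,(598.2,290)),("xl",60,(539.5,-198))):
        z=JH[n][0]-23
        v,b=gsearch(lambda x,y:samp(G,hull(c,x,y,z,z+30,R))+samp(G,proj(c,circ(x,y,z+30,R))),xy,8); print(c,n,np.round(b,1),round(v))
print(status.state()["tcp_pos"],status.state()["t"])
im=cv2.imread("pics/end_scene.png")[140:340,140:460]; cv2.imwrite("pics/end_z.png",cv2.resize(im,(800,500),interpolation=cv2.INTER_CUBIC))
E
```

```text
top small [630. 133.] 234
top medium [628.2 -26. ] 233
top large [599.7 288.5] 233
top xl [ 539.5 -199. ] 235
scene small [630. 134.] 234
scene medium [627.7 -24. ] 233
scene large [598.7 289.5] 228
scene xl [ 539.  -198.5] 234
[ 279.61131152 -456.25519737  251.34096989] 33.7
```

View pics/end_z.png

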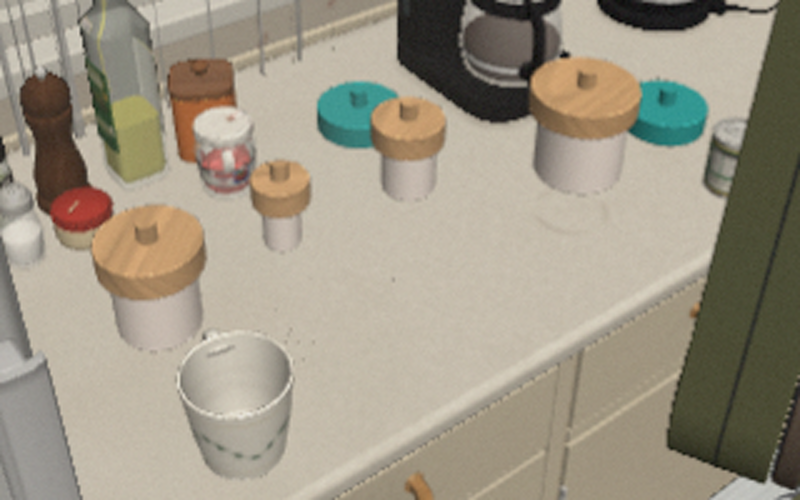

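View pics/end_top.png

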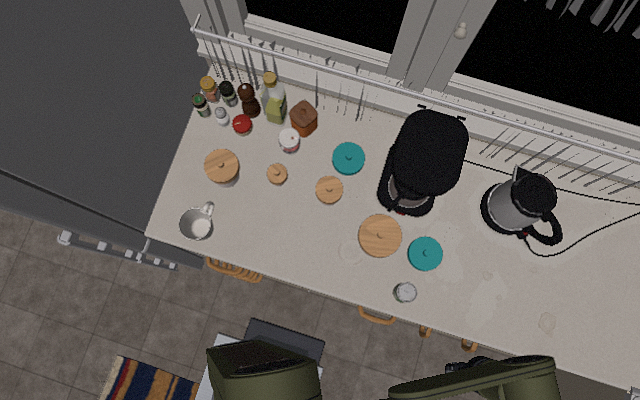

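```bash
python3 - <<'E'
from workcell import order
print(order.hand_in())
E
```

```text
the job is handed in; nothing more can be done
None
```

I took the pile apart and put each lid on the jar of its own size, smallest first. I handed the job in at about 34 s of the 106 s allowed.

- **Seating:** Each lid touched down within about 1 mm of its expected height, with 7 to 9 N of contact force. I then let go of it and backed the arm away.
- **Last pictures:** With each lid taken at its seated height, the two cameras place it within about 2 mm of each other. All four lids look level and fully down. The mug, the tin and the turquoise lids look unmoved. I did not measure their positions.
- **Disagreement:** Before placing, the two cameras' jar positions differed by about 3 to 5 mm. I relied mainly on the scene camera, because it matched the robot's own readings. I did not measure the jars again at the end, but I saw no sideways force above about 3 N during any placing.

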